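Pack and close a reagent transit crate

ROBOT

A 6-joint arm with a two-finger parallel gripper is mounted at the origin on the work surface. World frame = base frame: x ahead of the robot, y to its left, z up, the work surface at z = 0. Lengths are in m, angles in rad, forces in N, time in s.
With the tool pointing down it reaches from about 0.35 to 0.975 m from the base axis. Payload 4.9 kg.
Tool frame: the origin (TCP) lies on the centre line of the jaws, within the pads' length; the fingertips stand 8 mm ahead of it and the grasp point (between the pads) lies 11 mm behind it; z points along the fingers, y is the direction in which the jaws open and shut (so a half turn about z gives the same grasp; the last joint's range is limited). The gripper opens to 85 mm and grips with 20 to 120 N. Pads are 22 mm wide; open, the fingers measure 114 mm over their backs; the gripper's body (76 mm by 85 mm) begins 54 mm behind the grasp point. The pads swing forward as they close: fully open they stand 13 mm farther back than shut.
Start: joints at [-1.394, 0.053, 1.613, -0, 1.476, -0.119], TCP at [0.182, -0.598, 0.239] pointing down, gripper open.
Joint ranges: [-3.01, 3.01], [-1.01, 2.22], [0.06, 2.58], [-1.02, 4.17], [0.09, 2.62], [-3.14, 3.14]. Speed limits (rad/s): [2.57, 2.57, 3.14, 3.14, 3.14, 3.14].

INTERFACE

Orientations are given as a rotation vector (axis times angle).
In Python, from station import get_obs, get_image, calibration, finish_job gives the robot as it stands. The module is installed in compiled form; this text tells all that it offers.
- The arm moves only by the shell command python3 -m jog 'ROWS' [FORCE]. ROWS is JSON, a list of rows, each a list of 7 numbers: the shift along the tool's x, y, z in cm, then the turn, a rotation vector about the tool's x, y, z in rad, then the closure in counts, from 0 (fully open) to 255 (shut). In form: [[dx, dy, dz, ax, ay, az, jaw], ...]. A call has 1 to 8 rows; each row is the pose to reach, as a shift and turn from the pose measured when the call began, along the tool's axes at that moment; what a row does not reach only later rows make up. A row lasts 1/12 s, in which the tool goes at most 41.7 mm and 7.16 degrees, less where a joint would pass 70% of its speed; a pose out of reach is approached as far as the arm can. A call with a gripper value outside its range is refused whole. The fingers move at their own pace and stop on an object; FORCE is the grip in N (left out, the last holds). Time passes only in rows, so rows that repeat a pose let the fingers close. It gives the time, the measured TCP pose, the force and the opening at its end, in the units of the state.
- get_obs(): the state, without advancing time (a new reading comes with each control period).
- get_image(name): name is "side" or "top" or "wrist"; returns the picture (420x560x3 uint8, red, green, blue); there is no depth.
- calibration(name): a dict with "vfov" (degrees; the focal length in pixels is half the picture's height over the tangent of half this angle, whatever the lens; pixels are square), "cx", "cy" (the principal point, pixels), "R" (3x3) and "t" (3): a world point X has camera coordinates R X + t. Camera axes: x right, y down, z forward; pixel columns grow to the right and rows downward; lengths in m; the calibration is good to about 2 mm. A picture is of the moment at which its call begins: read the wrist's pose just before it. calibration takes no time and is no camera call; for the wrist camera it gives the pose at the moment of the call.
- finish_job(): hands the job in, once; it reports no verdict.
The state is a dict: "t": time; "q": joint angles; "dq": joint speeds; "effort": joint torques, N m; "tool_pos": TCP position; "tool_rot": TCP orientation; "contact_force": force on the tool from outside, world axes, zero at the start; "wrist_torque": the same for the moment, N m; "opening": finger opening in m.
Only numpy, scipy, OpenCV 4.12 (cv2) and the standard library are available. Lean on these libraries where they do the work, as an engineer would, in place of code of your own. Each camera call takes 0.05 s, during which the arm holds its last target. There are 200 camera calls.

TASK

Pack every small white bottle that is standing on the bench into the open plywood crate, upright, one to a bay. Put the lid on with its hinge knuckles between the crate's and the staple up through its slot, then slide the hinge pin through all the knuckles until its square head is home. Lock the lid by setting the wooden wedge, thin end first, through the staple and tapping its thick end with the hammer until it will go no further; lay the hammer back on the bench clear of the crate, and leave the other things on the bench where they are.

Things in the scene. Friction and masses are not known exactly. Their poses are not given: they have to be found in the camera images.
- crate: open plywood crate, fixed to the bench: 144 (x) x 140 (y) mm, rim 78 mm above the bench, walls 10 mm. White dividers (tops at 50 mm) make 2 x 2 bays of 60 x 58 mm. Origin: centre of its underside, z up. Its far side (+x) carries three steel hinge knuckles, its near side (-x) a steel staple. Bottles stand 24 mm proud of the rim, inside the lid.
- bay_nl (a point): centre of the floor of the near left bay (crate x = -32, y = +31 mm), 10 mm above the bench; axes as the crate's
- bay_nr (a point): centre of the floor of the near right bay (crate x = -32, y = -31 mm)
- bay_fl (a point): centre of the floor of the far left bay (crate x = +32, y = +31 mm)
- bay_fr (a point): centre of the floor of the far right bay (crate x = +32, y = -31 mm)
- hinge_mouth (a point): open left (+y) end of the crate's hinge barrel, on the hinge axis (along the crate's y, 88 mm above the bench, 12 mm beyond the far wall); axes as the crate's. The pin goes in here towards -y. Knuckles 18 mm outside, bore 12 mm; the crate's lie at y = 0 to -25, -57 to -83, -115 to -140 mm from here, the lid's two (26 mm long) fit the gaps with 3 mm spare at each end.
- staple (a point): middle of the staple's window at the closed lid's top surface (116 mm above the bench), 91 mm to the -x of the crate's centre; axes as the crate's. Upright loop of steel rod: two posts 20 mm apart in the clear (in x), a cross bar 7 mm thick with its underside 14 mm above this point (top 137 mm above the bench). The wedge goes through along y, lying on the lid.
- lid: plywood lid like an upturned tray, 144 x 140, 38 mm high (28 mm skirt), 450 g, lying right way up on the bench. Origin: centre of the skirt's lower edge; put on, its axes are the crate's and the origin 78 mm above the bench. Steel lip at -x, out to 124 mm, with the staple slot (38 x 15 mm, centre at x = -91 mm); at +x two hinge knuckles, bore 12 mm along y, axis at x = +84, z = +10 mm.
- lid_handle (a point): middle of the lid's raised black bar handle: bar 104 mm long in the lid's y, 16 mm wide in x, 14 mm high, centre 27 mm above the lid's top, 20 mm clear beneath, over the lid's balance point 12 mm to the -x of its centre; axes as the lid's
- pin: loose hinge pin, 110 g: square aluminium head 16 x 16 x 40 mm (pin x from -40 to 0 mm) and round steel shaft 8 mm thick, 146 mm long, along its +x, with the last 12 mm tapered to 3 mm. It lies flat on the head. Origin: under the shoulder where shaft meets head; the axis is 8 mm above the origin.
- pin_shoulder (a point): on the pin's axis where the head's flat end meets the shaft; it comes against the end of the hinge barrel when the pin is home
- pin_tip (a point): tip of the pin's shaft
- wedge: hardwood wedge lying on its flat side, 100 long (x), 12 mm wide, 30 g, tapering from 21 mm high at the flat thick end (-x, to be struck) to 7 mm at the thin end (+x). Origin: middle of its underside. It enters the staple from the crate's right (-y), flat on the lid, +x along the crate's +y; it jams with its middle under the bar or up to 10 mm past it; taps of 10 to 15 N do, and friction holds it.
- wedge_tip (a point): middle of the thin end's face
- hammer: double-faced hammer lying on the bench, 260 g: wooden handle 18 mm wide, 22 mm high along x (from -125 mm to the head); steel head with white nylon ends, 26 mm round, 84 mm long along y at x = +100 mm, its two flat striking faces at y = +42 and -42 mm. Origin on the underside; the axes of head and handle are 13 mm above it.
- hammer_grip (a point): on the handle near the hammer's balance point, 45 mm from the head's axis, a good place to hold it; axes as the hammer's
- bottle1: small white plastic bottle standing upright, 50 mm across, 92 mm high, about 120 g, half full (its weight sits low), with a screw cap 32 mm across and 20 mm high on top (cap colours mean nothing). Origin: centre of its base. Two to four of the bottles are there; an absent one reads None.
- bottle2: small white plastic bottle standing upright, 50 mm across, 92 mm high, about 120 g, half full (its weight sits low), with a screw cap 32 mm across and 20 mm high on top (cap colours mean nothing). Origin: centre of its base. Two to four of the bottles are there; an absent one reads None.
- bottle3: small white plastic bottle standing upright, 50 mm across, 92 mm high, about 120 g, half full (its weight sits low), with a screw cap 32 mm across and 20 mm high on top (cap colours mean nothing). Origin: centre of its base. Two to four of the bottles are there; an absent one reads None.
- bottle4: small white plastic bottle standing upright, 50 mm across, 92 mm high, about 120 g, half full (its weight sits low), with a screw cap 32 mm across and 20 mm high on top (cap colours mean nothing). Origin: centre of its base. Two to four of the bottles are there; an absent one reads None.
- big_bottle: bystander: large white bottle, 90 mm across, 158 mm high; origin at the centre of its base
- tape: bystander: desk tape dispenser, 150 x 60 x 80 mm; origin at the centre of its base
- labels: bystander: roll of labels standing on end, 76 mm across, 50 mm high; origin at the centre of its base

How it is judged:
On the way, in this order (a step that is already met when the one before it is completed fails the run):
1. every bottle present stands upright in a bay of the crate, let go (x of bottle1 in the frame of crate between -0.064 and 0.064 m and y of bottle1 in the frame of crate between -0.062 and 0.062 m and z of bottle1 in the frame of crate between 0.004 and 0.018 m and angle between each of bottle1, bottle2, bottle3, bottle4's own z axis and vertical below 0.2 rad and x of bottle2 in the frame of crate between -0.064 and 0.064 m and y of bottle2 in the frame of crate between -0.062 and 0.062 m and z of bottle2 in the frame of crate between 0.004 and 0.018 m and x of bottle3 in the frame of crate between -0.064 and 0.064 m and y of bottle3 in the frame of crate between -0.062 and 0.062 m and z of bottle3 in the frame of crate between 0.004 and 0.018 m and x of bottle4 in the frame of crate between -0.064 and 0.064 m and y of bottle4 in the frame of crate between -0.062 and 0.062 m and z of bottle4 in the frame of crate between 0.004 and 0.018 m and contact force between the fingers and bottle1 below 0.3 N and contact force between the fingers and bottle2 below 0.3 N and contact force between the fingers and bottle3 below 0.3 N and contact force between the fingers and bottle4 below 0.3 N), for 0.2 s.
2. the lid sits on the crate, knuckles in line (z of lid in the frame of crate between 0.072 and 0.083 m and x of lid in the frame of crate between -0.006 and 0.006 m and y of lid in the frame of crate between -0.006 and 0.006 m and angle between the z axis of lid and the z axis of crate, either way round below 0.06 rad and angle between the x axis of lid and the x axis of crate, either way round below 0.1 rad), for 0.2 s.
3. the hinge pin is through all the knuckles with its head home (all of step 2 and y of pin_shoulder in the frame of hinge_mouth between -0.002 and 0.005 m and x of pin_shoulder in the frame of hinge_mouth between -0.006 and 0.006 m and z of pin_shoulder in the frame of hinge_mouth between -0.006 and 0.006 m and y of pin_tip in the frame of hinge_mouth below -0.138 m and angle between the x axis of pin and the y axis of crate, either way round below 0.06 rad), for 0.2 s.
4. the hammer strikes or presses the wedge (over 4 N) where it sits tight in the staple (all of step 2 and x of wedge in the frame of staple between -0.007 and 0.007 m and z of wedge in the frame of staple between -0.004 and 0.006 m and angle between the x axis of wedge and the y axis of crate, either way round below 0.15 rad and y of wedge in the frame of staple between -0.006 and 0.03 m and y of wedge_tip in the frame of staple above 0.035 m and contact force between hammer and wedge above 4 N), for 0.02 s.
At the end, for the whole second after the job is handed in: bottles upright on the crate floor; lid on the rim (6 mm, 0.06 rad); pin on the hinge axis (6 mm), shoulder within 5 mm of the barrel; wedge in the staple, middle at most 6 mm short of the bar, bearing on it over 5 N; hammer at rest on the bench, over 150 mm from the crate's centre (all of step 3 and x of bottle1 in the frame of crate between -0.064 and 0.064 m and y of bottle1 in the frame of crate between -0.062 and 0.062 m and z of bottle1 in the frame of crate between 0.004 and 0.018 m and angle between each of bottle1, bottle2, bottle3, bottle4's own z axis and vertical below 0.2 rad and x of bottle2 in the frame of crate between -0.064 and 0.064 m and y of bottle2 in the frame of crate between -0.062 and 0.062 m and z of bottle2 in the frame of crate between 0.004 and 0.018 m and x of bottle3 in the frame of crate between -0.064 and 0.064 m and y of bottle3 in the frame of crate between -0.062 and 0.062 m and z of bottle3 in the frame of crate between 0.004 and 0.018 m and x of bottle4 in the frame of crate between -0.064 and 0.064 m and y of bottle4 in the frame of crate between -0.062 and 0.062 m and z of bottle4 in the frame of crate between 0.004 and 0.018 m and x of wedge in the frame of staple between -0.007 and 0.007 m and z of wedge in the frame of staple between -0.004 and 0.006 m and angle between the x axis of wedge and the y axis of crate, either way round below 0.15 rad and y of wedge in the frame of staple between -0.006 and 0.03 m and y of wedge_tip in the frame of staple above 0.035 m and contact force between wedge and crate above 5 N and height (world z) of hammer_grip below 0.025 m and contact force between hammer and crate below 0.1 N and contact force between hammer and lid below 0.1 N and linear speed of each of hammer, lid below 0.02 m/s); the robot touches nothing.
It fails at once if a bystander is pushed over 30 mm or knocked over (distance of any of big_bottle, tape, labels from where it was at the start of the episode above 0.03 m).
Of bottle1, bottle2, bottle3, bottle4 only 2 to 4 are there at a start; the rules pass over those that are not, and their reading is None.
At some moment in a run one of bottle1, bottle2, bottle3, bottle4, hammer, lid may be knocked a few centimetres aside while the robot is not near it.
It also fails if it takes over 210 s, if anything falls off the work surface, if the arm or the gripper's body presses on something with over 40 N, if the wrist force passes 120 N, or if a joint passes its speed limit or range.

## Working session

There is one attempt and no reset: what is moved stays moved. The work goes in short steps, Python scripts to look and compute and a shell command to move; the robot and the scene stay as the last step left them, time stands still between calls to the robot, and variables do not carry over. Pictures are saved under pics/ and viewed, about 12 in all and at most 16, crops included, and the job is handed in when it is done.

```bash
mkdir -p pics; cat > h.py <<'E'
import numpy as np, cv2
from scipy.spatial.transform import Rotation as Ro
from station import get_obs,get_image,calibration
def snap(name,fn=None):
    c=calibration(name); im=get_image(name)
    if fn: cv2.imwrite('pics/'+fn,im[:,:,::-1])
    return im,c
def ray(c,u,v):
    f=210/np.tan(np.radians(c['vfov']/2)); R=np.array(c['R']);t=np.array(c['t'])
    d=R.T@np.array([(u-c['cx'])/f,(v-c['cy'])/f,1]); return -R.T@t,d
def onz(c,u,v,z):
    o,d=ray(c,u,v); return (o+d*(z-o[2])/d[2])
def proj(c,X):
    f=210/np.tan(np.radians(c['vfov']/2)); p=np.array(c['R'])@np.array(X)+np.array(c['t'])
    return np.array([c['cx']+f*p[0]/p[2],c['cy']+f*p[1]/p[2]])
def go(X,yaw=None):
    """print shift in cm in tool axes to reach TCP X with tool down, y-axis (jaws) at world angle yaw"""
    o=get_obs(); R=Ro.from_rotvec(o['tool_rot']); d=R.inv().apply(np.array(X)-o['tool_pos'])*100
    out=[np.round(d,2)]
    if yaw is not None:
        y=np.array([np.cos(yaw),np.sin(yaw),0]);z=np.array([0,0,-1]);cur=R.as_matrix()[:,1]
        if y@cur<0:y=-y
        T=Ro.from_matrix(np.c_[np.cross(y,z),y,z]); out.append(np.round((R.inv()*T).as_rotvec(),3))
    print('go',*out)
def st():
    o=get_obs(); R=Ro.from_rotvec(o['tool_rot']).as_matrix()
    print('t',round(o['t'],2),'p',np.round(o['tool_pos'],4),'x',np.round(R[:,0],3),'y',np.round(R[:,1],3),'F',np.round(o['contact_force'],1),'op',round(o['opening'],4))
E
python3 - <<'E'
from h import *
for n in('top','side'):
    im,c=snap(n,n+'0.png'); print(n,{k:np.round(v,3) for k,v in c.items()}, 'cam at',-np.array(c['R']).T@np.array(c['t']))
st()
E
```

```text
top {'vfov': np.float64(46.662), 'cx': np.float64(271.833), 'cy': np.float64(210.022), 'R': array([[ 0.024, -1.   ,  0.011],
       [-0.997, -0.024, -0.068],
       [ 0.068, -0.009, -0.998]]), 't': array([-0.015,  0.529,  1.441])} cam at [0.43008626 0.01043627 1.47390431]
side {'vfov': np.float64(46.407), 'cx': np.float64(285.17), 'cy': np.float64(198.906), 'R': array([[-0.918, -0.397,  0.007],
       [-0.214,  0.479, -0.852],
       [ 0.335, -0.783, -0.524]]), 't': array([0.462, 0.168, 1.571])} cam at [-0.06593196  1.33344394  0.9632147 ]
t 0.1 p [ 0.1821 -0.5973  0.2382] x [0.957 0.291 0.   ] y [ 0.291 -0.957 -0.002] F [ 0.1 -0.4 -0.3] op 0.0854
```

View pics/top0.png

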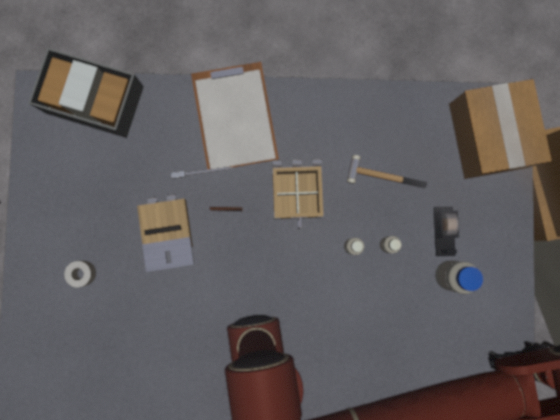

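View pics/side0.png

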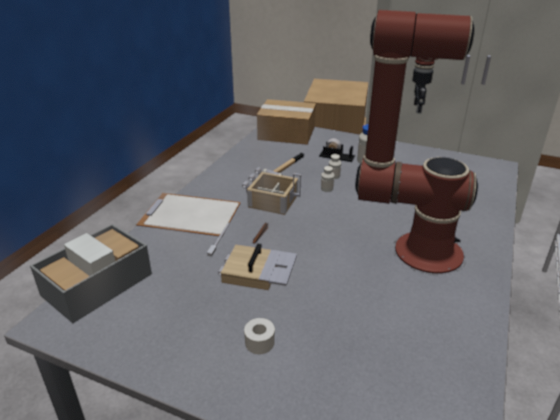

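Top: crate ~(298,192), two bottles (356,246), (393,244), lid (165,232), pin head (177,175) to tip (232,168), wedge (210–242,209), hammer head (354,169), handle end (426,184). Side agrees: two bottles.

```bash
python3 - <<'E'
from h import *
c=calibration('top')
for n,u,v,z in [('crate',298,192,.078),('b1',356,243.5,.092),('b2',393,242,.092),('lid',165,221,.038),('lidbar',163,230,.065),('lip',168,257,.03),('pinhead',177,175,.008),('pintip',232,168,.008),('wedgeL',210,209,.01),('wedgeR',242,209,.01),('hamhead',354,169,.013),('hamend',426,184,.013),('tape',447,230,.08),('big',468,278,.158),('labels',78,273,.05)]:
    print(n,np.round(onz(c,u,v,z),3))
im=cv2.imread('pics/top0.png')
cv2.imwrite('pics/crop1.png',cv2.resize(im[140:290,130:440],None,fx=2.58,fy=2.58,interpolation=cv2.INTER_CUBIC))
c=calibration('wrist');print({k:np.round(v,3) for k,v in c.items()});o=get_obs()
R=Ro.from_rotvec(o['tool_rot']).as_matrix();C=-np.array(c['R']).T@np.array(c['t'])
print('cam in tool',R.T@(C-o['tool_pos']), np.round(np.array(c['R'])@R,3))
go([.42,-.15,.35],0)
E
```

```text
crate [ 0.579 -0.076  0.078]
b1 [ 0.435 -0.243  0.092]
b2 [ 0.442 -0.348  0.092]
lid [0.488 0.311 0.038]
lidbar [0.461 0.31  0.065]
lip [0.383 0.3   0.03 ]
pinhead [0.629 0.287 0.008]
pintip [0.655 0.121 0.008]
wedgeL [0.529 0.183 0.01 ]
wedgeR [0.531 0.087 0.01 ]
hamhead [ 0.661 -0.249  0.013]
hamend [ 0.62  -0.468  0.013]
tape [ 0.48  -0.507  0.08 ]
big [ 0.349 -0.534  0.158]
labels [0.331 0.554 0.05 ]
{'vfov': np.float64(70.375), 'cx': np.float64(279.368), 'cy': np.float64(207.228), 'R': array([[ 0.292, -0.957, -0.002],
       [-0.918, -0.28 ,  0.281],
       [-0.269, -0.08 , -0.96 ]]), 't': array([-0.624, -0.038,  0.378])}
cam in tool [ 0.06979893  0.000489   -0.13403578] [[ 0.     1.     0.   ]
 [-0.96   0.    -0.281]
 [-0.281 -0.     0.96 ]]
go [ 35.8  -35.88 -11.11] [-1.000e-03 -1.000e-03 -1.275e+00]
```

View pics/crop1.png

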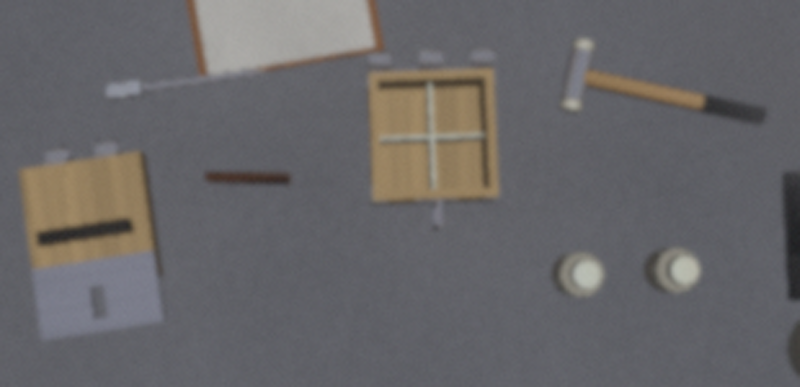

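```bash
python3 - <<'E'
from h import *
go([.43,-.28,.25],-np.pi/2)
E
```

```text
go [ 32.97 -23.13  -1.13] [-0.002  0.     0.296]
```

```bash
R='x'; python3 -m jog '[[33,-23.1,-1.1,0,0,0.296,0],[33,-23.1,-1.1,0,0,0.296,0],[33,-23.1,-1.1,0,0,0.296,0],[33,-23.1,-1.1,0,0,0.296,0],[33,-23.1,-1.1,0,0,0.296,0],[33,-23.1,-1.1,0,0,0.296,0],[33,-23.1,-1.1,0,0,0.296,0],[33,-23.1,-1.1,0,0,0.296,0]]' 40
python3 - <<'E'
from h import *
st(); go([.43,-.28,.25],-np.pi/2)
E
```

```text
t: 0.77
tool_pos: [0.388, -0.3333, 0.2475]
tool_rot: [-3.139, 0.001, 0.001]
contact_force: [1.3, -0.0, 0.4]
opening: 0.0852
t 0.77 p [ 0.388  -0.3333  0.2475] x [ 1.    -0.001 -0.001] y [-0.001 -1.    -0.002] F [ 1.3 -0.   0.4] op 0.0852
go [ 4.2  -5.33 -0.24] [-0.002  0.001 -0.001]
```

```bash
python3 -m jog '[[4.2,-6.5,-3,0,0,0,0],[4.2,-6.5,-3,0,0,0,0],[4.2,-6.5,-3,0,0,0,0],[4.2,-6.5,-3,0,0,0,0]]' >/dev/null
python3 - <<'E'
from h import *
st(); snap('wrist','w1.png'); snap('top','top1.png')
E
```

```text
t 1.1 p [ 0.4312 -0.2671  0.2785] x [1.    0.003 0.001] y [ 0.003 -1.    -0.001] F [-0.9 -0.8  0.3] op 0.0854
```

View pics/w1.png

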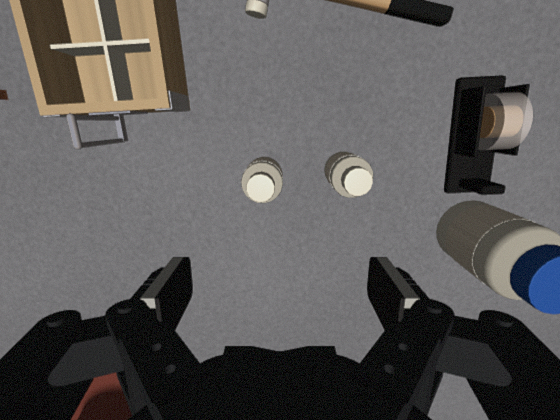

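Caps at (260,187) and (358,181); crate near rim corners ≈(40,113), (171,108).

```bash
python3 - <<'E'
from h import *
c=calibration('wrist')
for u,v,z in[(260,187,.092),(358,181,.092),(40,113,.078),(171,108,.078)]: print(np.round(onz(c,u,v,z),4))
b=onz(c,260,187,.092); go([b[0],b[1],.14],-np.pi/2); go([b[0],b[1],.08],-np.pi/2)
c=calibration('top')
for u,v in[(357.1,246.2),(394.5,244.5)]: print(np.round(onz(c,u,v,.092),4))
E
```

```text
[ 0.4289 -0.2478  0.092 ]
[ 0.4356 -0.3545  0.092 ]
[ 0.5066 -0.0135  0.078 ]
[ 0.5115 -0.154   0.078 ]
go [-0.04 -2.04 13.69] [-0.002  0.002 -0.001]
go [-0.02 -2.03 19.69] [-0.002  0.002 -0.001]
[ 0.4276 -0.2462  0.092 ]
[ 0.4349 -0.3524  0.092 ]
```

View pics/top1.png

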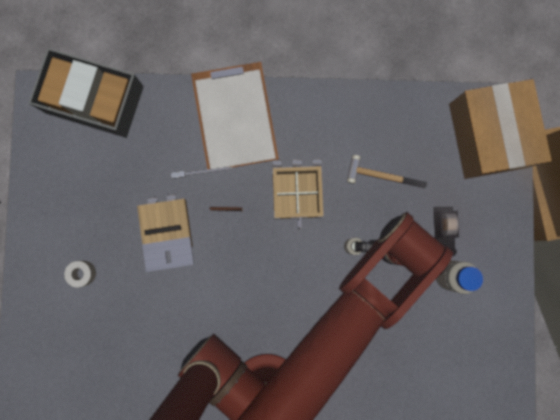

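```bash
python3 -m jog '[[-0.1,-2,13.7,0,0,0,0],[-0.1,-2,13.7,0,0,0,0],[-0.1,-2,13.7,0,0,0,0],[-0.1,-2,13.7,0,0,0,0],[-0.1,-2,19.7,0,0,0,60],[-0.1,-2,19.7,0,0,0,60],[-0.1,-2,19.7,0,0,0,120],[-0.1,-2,19.7,0,0,0,255]]' 30
python3 -m jog '[[0,0,0,0,0,0,255],[0,0,0,0,0,0,255],[0,0,0,0,0,0,255],[0,0,0,0,0,0,255],[0,0,-4,0,0,0,255],[0,0,-6,0,0,0,255],[0,0,-6,0,0,0,255]]' 
python3 - <<'E'
from h import *
st()
a=.035
C=np.array([.581,-.081,0]);ex=np.array([np.cos(a),np.sin(a),0]);ey=np.array([-np.sin(a),np.cos(a),0])
go(C+[0,0,.26]-.032*ex,-np.pi/2+a)
snap('wrist','w2.png')
E
```

```text
t: 1.87
tool_pos: [0.4263, -0.2485, 0.0781]
tool_rot: [-3.137, 0.005, 0.008]
contact_force: [-0.2, -1.7, -0.3]
opening: 0.0422
t: 2.45
tool_pos: [0.4296, -0.2511, 0.1444]
tool_rot: [3.14, -0.005, 0.005]
contact_force: [0.5, -0.6, 0.8]
opening: 0.0307
t 2.45 p [ 0.4296 -0.2511  0.1444] x [ 1.    -0.003  0.003] y [-0.003 -1.     0.002] F [ 0.5 -0.6  0.8] op 0.0307
go [ 11.93 -16.92 -11.56] [ 0.002 -0.003 -0.038]
```

View pics/w2.png

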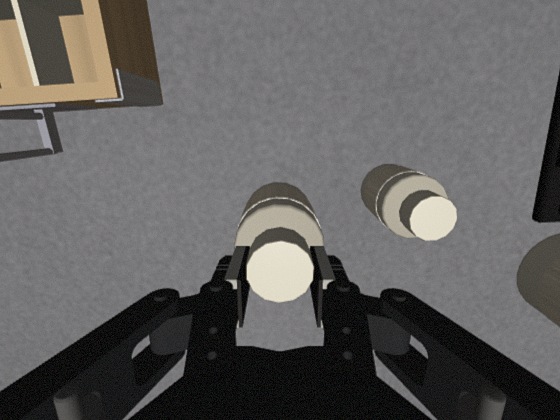

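```bash
python3 -m jog '[[0,0,-11.5,0,0,0,255],[0,0,-11.5,0,0,0,255],[0,0,-11.5,0,0,0,255],[11.9,-13.8,-11.5,0,0,-0.038,255],[11.9,-13.8,-11.5,0,0,-0.038,255],[11.9,-13.8,-11.5,0,0,-0.038,255],[11.9,-13.8,-11.5,0,0,-0.038,255],[11.9,-13.8,-11.5,0,0,-0.038,255]]'
python3 -m jog '[[0.5,0,0,0,0,0,255],[0.5,0,0,0,0,0,255],[0,0,0,0,0,0,255]]'
python3 - <<'E'
from h import *
st()
snap('wrist','w3.png')
E
```

```text
t: 3.17
tool_pos: [0.5494, -0.1088, 0.255]
tool_rot: [-3.138, -0.061, 0.001]
contact_force: [0.5, -0.2, -1.6]
opening: 0.0309
t: 3.42
tool_pos: [0.5488, -0.1092, 0.2535]
tool_rot: [-3.138, -0.061, 0.005]
contact_force: [-0.3, -0.2, -0.3]
opening: 0.0308
t 3.42 p [ 0.5488 -0.1092  0.2535] x [ 0.999  0.039 -0.003] y [ 0.039 -0.999 -0.003] F [-0.3 -0.2 -0.3] op 0.0308
```

View pics/w3.png

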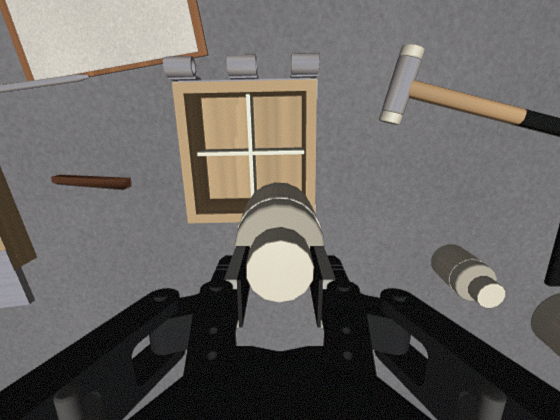

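Crate rim corners FL (174,82), FR (317,78), NL (188,222); divider crossing (250,153); second bottle cap (490,294).

```bash
cat >> h.py <<'E'
E
python3 - <<'E'
from h import *
c=calibration('wrist')
FL,FR,NL=[onz(c,u,v,.078) for u,v in[(174,82),(317.5,78.5),(188,222)]]
X=onz(c,250.5,153,.05)
print(FL,FR,NL,X, np.linalg.norm(FR-FL),np.linalg.norm(NL-FL)); C=(FR+NL)/2; print('C',C)
d=FL-FR; a1=np.arctan2(-d[0],d[1]); d=FL-NL; a2=np.arctan2(d[1],d[0]);print(a1,a2)
# knuckle barrel ends at z .088 axis
for u,v in[(166,67),(319,64)]: print('kn',np.round(onz(c,u,v,.097),4))
a=(a1+a2)/2; ex=np.array([np.cos(a),np.sin(a),0]);ey=np.array([-np.sin(a),np.cos(a),0])
C=(C+X)/2; C[2]=0
go(C-.032*ex-.031*ey+[0,0,.094],-np.pi/2+a)
E
```

```text
[ 0.64844665 -0.00437776  0.078     ] [ 0.65671293 -0.1425432   0.078     ] [ 0.50550125 -0.01078418  0.078     ] [ 0.58024204 -0.07622553  0.05      ] 0.1384124983515134 0.1430888845548511
C [ 0.58110709 -0.07666369  0.078     ]
0.05975762440189617 0.044787263199156616
kn [ 0.6588 -0.0044  0.097 ]
kn [ 0.6663 -0.1409  0.097 ]
go [ 0.32 -0.   16.  ] [-0.003  0.004 -0.015]
```

```bash
python3 -m jog '[[0.3,0,5,0,0,-0.015,255],[0.3,0,10,0,0,-0.015,255],[0.3,0,14,0,0,-0.015,255],[0.3,0,16.3,0,0,-0.015,255],[0.3,0,16.3,0,0,-0.015,255],[0.3,0,16.3,0,0,-0.015,255]]'
python3 -m jog '[[0,0,0.1,0,0,0,140],[0,0,0.1,0,0,0,120],[0,0,0.1,0,0,0,110],[0,0,0,0,0,0,100]]'
python3 -m jog '[[0,0,-4,0,0,0,100],[0,0,-8,0,0,0,60],[0,0,-15,0,0,0,0],[0,0,-15,0,0,0,0],[0,0,-15,0,0,0,0]]'
python3 - <<'E'
from h import *
st(); im,c=snap('top'); 
go([.435,-.3535,.25],-np.pi/2)
snap('wrist','w4.png')
E
```

```text
t: 3.97
tool_pos: [0.5493, -0.1107, 0.0909]
tool_rot: [-3.138, -0.079, 0.006]
contact_force: [-1.1, 0.1, -0.7]
opening: 0.031
t: 4.3
tool_pos: [0.549, -0.111, 0.091]
tool_rot: [-3.138, -0.078, 0.006]
contact_force: [0.1, -1.2, 0.8]
opening: 0.0518
t: 4.72
tool_pos: [0.5532, -0.1126, 0.2505]
tool_rot: [3.138, 0.078, 0.016]
contact_force: [1.3, 0.2, 1.3]
opening: 0.0854
t 4.72 p [ 0.5532 -0.1126  0.2505] x [0.999 0.05  0.01 ] y [ 0.05  -0.999  0.003] F [1.3 0.2 1.3] op 0.0854
go [-12.87  23.52  -0.38] [ 0.001 -0.005  0.05 ]
```

View pics/w4.png

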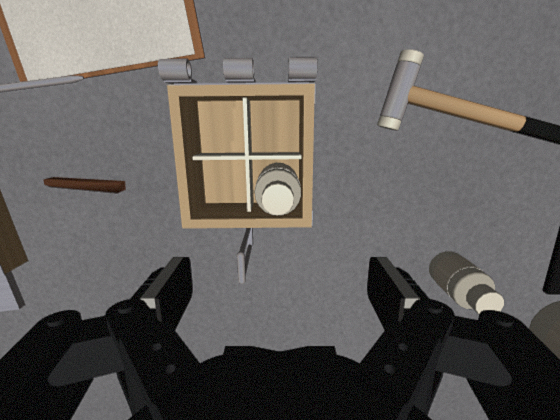

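Bottle stands in near-right bay; other cap at (488,301). Use it.

```bash
python3 - <<'E'
from h import *
c=calibration('wrist'); print(onz(c,488,301,.092)); 
go([.435,-.3535,.15],-np.pi/2)
E
python3 -m jog '[[-5,23,4,0,0,0.05,0],[-12.9,23.5,9,0,0,0.05,0],[-12.9,23.5,9,0,0,0.05,0],[-12.9,23.5,9,0,0,0.05,0],[-12.9,23.5,9,0,0,0.05,0],[-12.9,23.5,9,0,0,0.05,0],[-12.9,23.5,9,0,0,0.05,0],[-12.9,23.5,9,0,0,0.05,0]]'
python3 - <<'E'
from h import *
im,c=snap('wrist')
hsv=cv2.cvtColor(im,cv2.COLOR_RGB2HSV); m=((hsv[...,2]>205)&(hsv[...,1]<60)).astype(np.uint8)
n,l,s,ce=cv2.connectedComponentsWithStats(m)
for i in range(1,n):
    if s[i,4]>300: print(s[i],ce[i],onz(c,*ce[i],.092))
st(); go([.435,-.3535,.08],-np.pi/2)
E
```

```text
[ 0.44118008 -0.34712527  0.092     ]
go [-12.73  23.59   9.3 ] [-0.001  0.     0.05 ]
t: 5.48
tool_pos: [0.4282, -0.3546, 0.1473]
tool_rot: [-3.136, 0.01, 0.012]
contact_force: [0.2, -0.2, -0.4]
opening: 0.0853
[ 255  194   46   43 1529] [277.68606933 214.58731197] [ 0.43730445 -0.35407636  0.092     ]
t 5.53 p [ 0.4299 -0.353   0.1487] x [ 1.    -0.005 -0.005] y [-0.005 -1.    -0.006] F [1.7 1.5 0.2] op 0.0853
go [0.54 0.09 6.86] [-0.006  0.005 -0.005]
```

```bash
python3 -m jog '[[0.7,0.1,4,0,0,0,40],[0.7,0.1,6.9,0,0,0,60],[0.7,0.1,6.9,0,0,0,110],[0.7,0.1,6.9,0,0,0,255],[0.7,0.1,6.9,0,0,0,255],[0.7,0.1,6.9,0,0,0,255],[0.7,0.1,6.9,0,0,0,255],[0.7,0.1,6.9,0,0,0,255]]'
python3 -m jog '[[0,0,-4,0,0,0,255],[0,0,-8,0,0,0,255],[0,0,-12,0,0,0,255],[0,0,-17.4,0,0,0,255],[0,0,-17.4,0,0,0,255],[0,0,-17.4,0,0,0,255]]' 
cat >> h.py <<'E'
C=np.array([.5807,-.0765,0]);a=.052
ex=np.array([np.cos(a),np.sin(a),0]);ey=np.array([-np.sin(a),np.cos(a),0])
def W(x,y,z): return C+x*ex+y*ey+[0,0,z]
E
python3 - <<'E'
from h import *
st(); go(W(.032,-.031,.25),-np.pi/2+a); go(W(-.032,.031,.25),-np.pi/2+a)
E
```

```text
t: 6.2
tool_pos: [0.4374, -0.3541, 0.0814]
tool_rot: [-3.137, 0.008, 0.005]
contact_force: [0.6, -0.6, -0.9]
opening: 0.0308
t: 6.7
tool_pos: [0.4399, -0.3568, 0.2623]
tool_rot: [3.138, -0.008, 0.008]
contact_force: [0.8, -0.0, -1.1]
opening: 0.0311
t 6.7 p [ 0.4399 -0.3568  0.2623] x [ 1.    -0.005  0.005] y [-0.005 -1.     0.004] F [ 0.8 -0.  -1.1] op 0.0311
go [ 17.31 -25.19   1.21] [ 0.004 -0.005 -0.057]
go [ 10.57 -31.02   1.16] [ 0.004 -0.005 -0.057]
```

```bash
python3 - <<'E'
from h import *
go(W(.032,.031,.25),-np.pi/2+a)
E
python3 -m jog '[[17,-31.4,1,0,0,-0.057,255],[17,-31.4,1,0,0,-0.057,255],[17,-31.4,1,0,0,-0.057,255],[17,-31.4,1,0,0,-0.057,255],[17,-31.4,1,0,0,-0.057,255],[17,-31.4,1,0,0,-0.057,255],[17,-31.4,1,0,0,-0.057,255],[17,-31.4,1,0,0,-0.057,255]]'
python3 -m jog '[[0,0,0,0,0,0,255],[0,0,0,0,0,0,255]]'
python3 - <<'E'
from h import *
st(); go(W(.032,.031,.094),-np.pi/2+a)
E
```

```text
go [ 16.96 -31.38   1.19] [ 0.004 -0.005 -0.057]
t: 7.37
tool_pos: [0.5997, -0.0614, 0.2489]
tool_rot: [3.137, 0.082, 0.001]
contact_force: [0.7, -1.0, -0.5]
opening: 0.0309
t: 7.53
tool_pos: [0.5988, -0.0589, 0.245]
tool_rot: [3.138, 0.089, -0.008]
contact_force: [-0.2, -0.6, -1.8]
opening: 0.0308
t 7.53 p [ 0.5988 -0.0589  0.245 ] x [ 0.998  0.056 -0.005] y [ 0.056 -0.998  0.002] F [-0.2 -0.6 -1.8] op 0.0308
go [ 1.39 -1.46 15.09] [0.002 0.005 0.004]
```

```bash
python3 -m jog '[[1.4,-1.5,0,0,0,0,255],[1.4,-1.5,4,0,0,0,255],[1.4,-1.5,8,0,0,0,255],[1.4,-1.5,12,0,0,0,255],[1.4,-1.5,15.2,0,0,0,255],[1.4,-1.5,15.2,0,0,0,255],[1.4,-1.5,15.2,0,0,0,255],[1.4,-1.5,15.2,0,0,0,255]]'
python3 - <<'E'
from h import *
st(); go(W(.032,.031,.093),-np.pi/2+a)
E
```

```text
t: 8.2
tool_pos: [0.6099, -0.0446, 0.0915]
tool_rot: [3.139, 0.086, -0.012]
contact_force: [0.5, 0.4, -1.7]
opening: 0.0311
t 8.2 p [ 0.6099 -0.0446  0.0915] x [ 0.998  0.055 -0.007] y [ 0.055 -0.999  0.002] F [ 0.5  0.4 -1.7] op 0.0311
go [ 0.12 -0.07 -0.15] [0.002 0.007 0.003]
```

Release, retreat, and go look at the lid.

```bash
python3 -m jog '[[0,0,0,0,0,0,140],[0,0,0,0,0,0,120],[0,0,0,0,0,0,110],[0,0,0,0,0,0,100],[0,0,-4,0,0,0,90],[0,0,-8,0,0,0,0],[0,0,-14,0,0,0,0],[0,0,-17,0,0,0,0]]'
python3 - <<'E'
from h import *
st(); snap('wrist','w5.png'); im,c=snap('top','top2.png'); go([.46,.30,.26],-np.pi/2+.1)
E
```

```text
t: 8.87
tool_pos: [0.6106, -0.0441, 0.2566]
tool_rot: [3.139, 0.086, -0.012]
contact_force: [0.5, 0.0, 0.3]
opening: 0.0856
t 8.87 p [ 0.6106 -0.0441  0.2566] x [ 0.998  0.055 -0.008] y [ 0.055 -0.998  0.001] F [0.5 0.  0.3] op 0.0856
go [-13.61 -35.3    0.25] [ 0.006 -0.009 -0.045]
```

```bash
python3 -m jog '[[-13,-34,2,0,0,0,0],[-13,-34,2,0,0,0,0],[-13,-34,2,0,0,0,0],[-13,-34,2,0,0,0,0],[-13,-34,2,0,0,0,0],[-13,-34,2,0,0,0,0],[-13,-34,2,0,0,0,0],[-13,-34,2,0,0,0,0]]'
python3 - <<'E'
from h import *
st(); go([.46,.30,.24],-np.pi/2+.1)
E
```

```text
t: 9.63
tool_pos: [0.4771, 0.263, 0.2438]
tool_rot: [3.135, 0.086, 0.017]
contact_force: [0.7, 0.3, -0.2]
opening: 0.0856
t 9.63 p [0.4771 0.263  0.2438] x [0.998 0.055 0.01 ] y [ 0.055 -0.998  0.005] F [ 0.7  0.3 -0.2] op 0.0856
go [-1.51 -3.79  0.34] [ 0.006 -0.01  -0.045]
```

```bash
python3 - <<'E'
from h import *
im,c=snap('wrist','w6.png'); a0=cv2.imread('pics/w5.png')
cv2.imwrite('pics/w56.png',np.hstack([cv2.resize(a0,(400,300)),cv2.resize(im[:,:,::-1],(400,300))]))
print(np.round(get_obs()['q'],2))
E
```

```text
[ 0.38 -0.15  1.8  -0.    1.48  1.89]
```

View pics/w56.png

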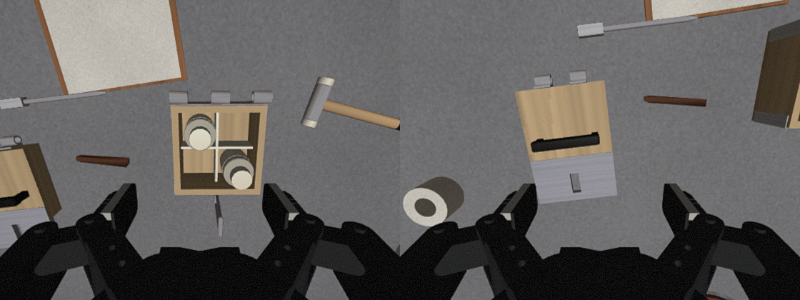

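Both bottles stand in their bays; lid handle in the right half at ≈(184,207)–(279,193) full-scale. Measure handle by mask.

```bash
python3 - <<'E'
from h import *
im=cv2.imread('pics/w6.png');c=calibration('wrist')
g=im.max(2); m=np.zeros_like(g); m[170:230,160:300]=(g[170:230,160:300]<45)
n,l,s,ce=cv2.connectedComponentsWithStats(m); i=1+np.argmax(s[1:,4]); print(s[i])
ys,xs=np.where(l==i); r=cv2.minAreaRect(np.c_[xs,ys].astype(np.float32)); b=cv2.boxPoints(r); print(r)
P=np.array([onz(c,u,v,.067) for u,v in b]); print(P)
print('centre',onz(c,*r[0],.067))
E
cat pics/w6.png >/dev/null; python3 - <<'E'
import cv2;im=cv2.imread('pics/w6.png')[80:300,130:330];cv2.imwrite('pics/w6c.png',cv2.resize(im,None,fx=2.7,fy=2.7))
E
```

```text
[ 183  185   96   28 1348]
((230.6864013671875, 198.5380096435547), (16.63581085205078, 95.51302337646484), 83.0887680053711)
[[0.46047277 0.3717387  0.067     ]
 [0.47926366 0.27084607 0.067     ]
 [0.46129214 0.26761342 0.067     ]
 [0.44200617 0.37007056 0.067     ]]
centre [0.46088147 0.31980169 0.067     ]
```

View pics/w6c.png

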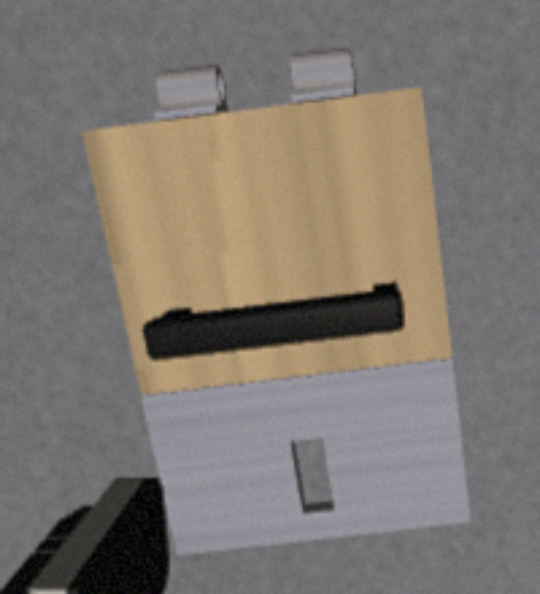

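```bash
cat >> h.py <<'E'
def go2(X,yaw):
    "explicit yaw of tool y (no flip)"
    o=get_obs(); R=Ro.from_rotvec(o['tool_rot']); d=R.inv().apply(np.array(X)-o['tool_pos'])*100
    y=np.array([np.cos(yaw),np.sin(yaw),0]);z=np.array([0,0,-1]);T=Ro.from_matrix(np.c_[np.cross(y,z),y,z])
    print('go2',np.round(d,2),np.round((R.inv()*T).as_rotvec(),3))
E
python3 - <<'E'
from h import *
c=calibration('wrist')
f=lambda u,v,z=.038:onz(c,130+u/2.7,80+v/2.7,z)
A,B,D=f(83,131),f(420,88),f(451,358); print(A,B,D,np.arctan2(-(A-B)[0],(A-B)[1]),np.linalg.norm(A-B),np.arctan2((B-D)[1],(B-D)[0]))
go2([.46,.32,.12],.17); print(np.round(get_obs()['q'],2))
E
```

```text
[0.52826465 0.40260954 0.038     ] [0.55345116 0.2662403  0.038     ] [0.44080815 0.24493636 0.038     ] 0.18263538648687566 0.13867562584204357 0.1869201661064336
go2 [-1.16 -5.19 12.33] [ 0.007 -0.005 -1.679]
[ 0.38 -0.15  1.8  -0.    1.48  1.89]
```

```bash
python3 -m jog '[[-1.2,-5.2,8,0,0,-1.69,0],[-1.2,-5.2,8,0,0,-1.69,0],[-1.2,-5.2,8,0,0,-1.69,0],[-1.2,-5.2,8,0,0,-1.69,0],[-1.2,-5.2,8,0,0,-1.69,0],[-1.2,-5.2,8,0,0,-1.69,0],[-1.2,-5.2,8,0,0,-1.69,0],[-1.2,-5.2,8,0,0,-1.69,0]]'
python3 - <<'E'
from h import *
st(); go2([.4592,.3195,.14],.185); print(np.round(get_obs()['q'],2))
E
```

```text
t: 10.35
tool_pos: [0.4594, 0.32, 0.1632]
tool_rot: [2.704, 1.587, 0.012]
contact_force: [0.0, -0.8, 0.7]
opening: 0.0854
t 10.35 p [0.4594 0.32   0.1632] x [0.488 0.873 0.003] y [ 0.873 -0.488  0.009] F [ 0.  -0.8  0.7] op 0.0854
go2 [-0.06 -0.01  2.32] [ 0.01  -0.    -0.694]
[ 0.48 -0.05  1.84 -0.01  1.34  0.99]
```

```bash
python3 -m jog '[[0,0,2.3,0,0,-0.694,0],[0,0,2.3,0,0,-0.694,0],[0,0,2.3,0,0,-0.694,0],[0,0,2.3,0,0,-0.694,0],[0,0,2.3,0,0,-0.694,0],[0,0,2.3,0,0,-0.694,0],[0,0,2.3,0,0,-0.694,60],[0,0,2.3,0,0,-0.694,60]]'
python3 - <<'E'
from h import *
st(); im,c=snap('wrist','w7.png'); go2([.4592,.3195,.055],.185)
g=im.max(2); m=(g<45).astype(np.uint8); 
for X in ([.46,.32,.065],): print(proj(c,X))
p=proj(c,[.46,.32,.065]).astype(int)
n,l,s,ce=cv2.connectedComponentsWithStats(m)
for i in range(1,n):
    if s[i,4]>400: print(s[i],ce[i])
E
```

```text
t: 11.02
tool_pos: [0.4597, 0.3199, 0.1403]
tool_rot: [2.004, 2.408, 0.008]
contact_force: [0.2, -0.4, -0.7]
opening: 0.0656
t 11.02 p [0.4597 0.3199 0.1403] x [-0.182  0.983 -0.003] y [0.983 0.182 0.01 ] F [ 0.2 -0.4 -0.7] op 0.0656
go2 [-0.   -0.13  8.53] [ 0.009  0.003 -0.002]
[280.80627844 219.14951914]
[ 273  158   22  135 2612] [283.59111792 225.19218989]
[    0   251   560   169 49639] [279.28505812 362.76413707]
```

```bash
python3 -m jog '[[0,0,4,0,0,0,60],[0,0,7,0,0,0,60],[0,0,8.5,0,0,0,60],[0,0,8.5,0,0,0,60],[0,0,8.5,0,0,0,255],[0,0,8.5,0,0,0,255],[0,0,8.5,0,0,0,255],[0,0,8.5,0,0,0,255]]' 80
python3 -m jog '[[0,0,0,0,0,0,255],[0,0,0,0,0,0,255],[0,0,-2,0,0,0,255],[0,0,-5,0,0,0,255],[0,0,-9,0,0,0,255],[0,0,-13,0,0,0,255],[0,0,-17,0,0,0,255],[0,0,-19.5,0,0,0,255]]'
python3 - <<'E'
from h import *
st(); print(get_obs()['wrist_torque'])
snap('wrist','w8.png')
go2(W(-.012,0,.25),a)
E
```

```text
t: 11.73
tool_pos: [0.4623, 0.3206, 0.0576]
tool_rot: [2.003, 2.407, 0.015]
contact_force: [5.5, 1.7, 0.5]
opening: 0.0173
t: 12.4
tool_pos: [0.46, 0.3209, 0.2567]
tool_rot: [2.002, 2.405, 0.021]
contact_force: [1.1, 0.9, -4.4]
opening: 0.0141
t 12.4 p [0.46   0.3209 0.2567] x [-0.182  0.983 -0.001] y [0.983 0.182 0.018] F [ 1.1  0.9 -4.4] op 0.0141
[ 0.10980398 -0.12992623  0.01061389]
go2 [-41.18   3.22   1.22] [ 0.026 -0.003  0.131]
```

View pics/w8.png

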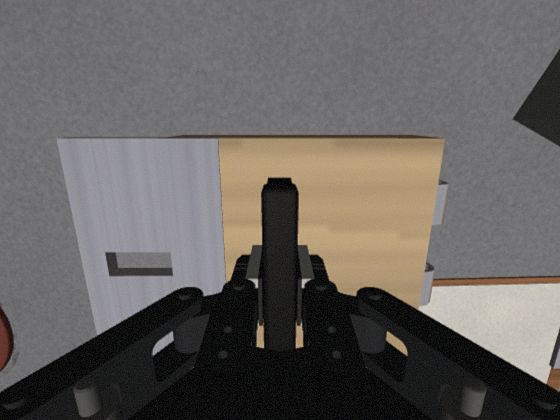

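Lid held level; top corners at (441,138) [+72,+70] and (62,138) [-124,+70], slot top-left (107,253).

```bash
python3 - <<'E'
from h import *
c=calibration('wrist'); o=get_obs(); R=Ro.from_rotvec(o['tool_rot']).as_matrix()
def ontool(u,v,z):
    O,d=ray(c,u,v); O=R.T@(O-o['tool_pos']); d=R.T@d; return O+d*(z-O[2])/d[2]
for n,u,v in[('+72,+70',441,138.5),('-124,+70',62,138.5),('slot(-110,+7.5)',107,253),('slot(-72,+7.5)',171,253),('+72 edge',421,300)]:
    print(n,np.round(ontool(u,v,.0196)*1000,1))
E
```

```text
+72,+70 [61.8 79.9 19.6]
-124,+70 [  61.8 -111.    19.6]
slot(-110,+7.5) [ -1.1 -98.5  19.6]
slot(-72,+7.5) [ -1.1 -62.4  19.6]
+72 edge [-31.3  82.2  19.6]
```

```bash
python3 - <<'E'
from h import *
c=calibration('wrist'); o=get_obs(); R=Ro.from_rotvec(o['tool_rot']).as_matrix()
im=cv2.imread('pics/w8.png')
print(im[172:200:2,280].max(1), im[300:352:4,280].max(1))
def ontool(u,v,z):
    O,d=ray(c,u,v); O=R.T@(O-o['tool_pos']); d=R.T@d; return np.round((O+d*(z-O[2])/d[2])*1000,1)
for v in(178,183,187,190): print(v,ontool(280,v,-.0144),ontool(280,v,0.0))
for v in(138.5,264.5): print(v,ontool(139,v,.0236))
P=lambda p:proj(c,o['tool_pos']+R@np.array(p))
print('tcp',P([0,0,0]),'tip',P([0,0,.008]),'grasp',P([0,0,-.011]))
# horizontal width of top edge vs depth consistency: bar width px
row=im[230].max(1); print(np.where(row[240:320]<50)[0][[0,-1]]+240)
E
```

```text
[189 188 179  33   0  21   9   8  19  24  27  33  40  38] [28 35 34 20 33 35 32 21 40 19 20 26 27]
178 [ 48.   -1.1 -14.4] [45.3 -1.1  0. ]
183 [ 46.   -1.1 -14.4] [43.  -1.1  0. ]
187 [ 44.3  -1.1 -14.4] [41.1 -1.1  0. ]
190 [ 43.   -1.1 -14.4] [39.7 -1.1  0. ]
138.5 [ 61.5 -74.   23.6]
264.5 [-10.3 -83.5  23.6]
tcp [282.20796228 267.79506893] tip [282.08184036 260.54576762] grasp [282.40432423 279.08166263]
[263 296]
```

```bash
python3 - <<'E'
from h import *
go2(W(-.0115,.0085,.25),a)
E
python3 -m jog '[[-40.5,3.2,0.5,0.026,-0.003,0.131,255],[-40.5,3.2,0.5,0.026,-0.003,0.131,255],[-40.5,3.2,0.5,0.026,-0.003,0.131,255],[-40.5,3.2,0.5,0.026,-0.003,0.131,255],[-40.5,3.2,0.5,0.026,-0.003,0.131,255],[-40.5,3.2,0.5,0.026,-0.003,0.131,255],[-40.5,3.2,0.5,0.026,-0.003,0.131,255],[-40.5,3.2,0.5,0.026,-0.003,0.131,255]]'
python3 - <<'E'
from h import *
st();go2(W(-.0115,.0085,.25),a)
E
```

```text
go2 [-40.34   3.38   1.23] [ 0.026 -0.003  0.131]
t: 13.12
tool_pos: [0.547, -0.0027, 0.2543]
tool_rot: [-2.161, -2.276, 0.002]
contact_force: [1.6, 0.8, -4.1]
opening: 0.0144
t 13.12 p [ 0.547  -0.0027  0.2543] x [-0.052  0.999  0.001] y [ 0.999  0.052 -0.003] F [ 1.6  0.8 -4.1] op 0.0144
go2 [-6.69  1.83  0.41] [-0.003 -0.001 -0.   ]
```

```bash
python3 -m jog '[[-3.5,1.4,0.4,0,0,0,255],[-6.7,1.8,0.4,0,0,0,255],[-6.7,1.8,0.4,0,0,0,255],[-6.7,1.8,0.4,0,0,0,255],[-6.7,1.8,0.4,0,0,0,255],[-6.7,1.8,0.4,0,0,0,255],[-6.7,1.8,0.4,0,0,0,255]]'
python3 - <<'E'
from h import *
st();go2(W(-.0115,.0085,.185),a)
E
```

```text
t: 13.7
tool_pos: [0.5681, -0.0674, 0.2496]
tool_rot: [-2.159, -2.277, 0.003]
contact_force: [0.4, -0.4, -5.0]
opening: 0.0144
t 13.7 p [ 0.5681 -0.0674  0.2496] x [-0.053  0.999  0.002] y [ 0.999  0.053 -0.004] F [ 0.4 -0.4 -5. ] op 0.0144
go2 [-0.13  0.09  6.46] [-0.004 -0.002  0.001]
```

```bash
python3 -m jog '[[0,0,3,0,0,0,255],[-0.1,0.1,6,0,0,0,255],[-0.1,0.1,6.5,0,0,0,255],[-0.1,0.1,6.5,0,0,0,255],[-0.1,0.1,6.5,0,0,0,255],[-0.1,0.1,6.5,0,0,0,255]]'
python3 - <<'E'
from h import *
st();im,c=snap('wrist','w9.png'); s,cs=snap('side','s9.png')
go2(W(-.0115,.0085,.136),a)
u,v=proj(cs,W(0,0,.09)).astype(int); print(u,v)
s=cv2.resize(s[v-55:v+45,u-70:u+70,::-1],(420,300),interpolation=cv2.INTER_CUBIC)
w=cv2.resize(im[150:300,:300,::-1],(600,300)); 
cv2.imwrite('pics/v12.png',np.vstack([w,np.hstack([s,cv2.resize(im[80:380,380:560,::-1],(180,300))])]))
for n,p in[('bar+10',(-.091,.0,.137)),('p-',(-.101,0,.137)),('p+',(-.081,0,.137))]: print(n,proj(c,W(*p)))
E
```

```text
t: 14.2
tool_pos: [0.5693, -0.0681, 0.1864]
tool_rot: [-2.159, -2.279, 0.002]
contact_force: [-0.5, 0.2, -5.3]
opening: 0.0145
t 14.2 p [ 0.5693 -0.0681  0.1864] x [-0.054  0.999  0.001] y [ 0.999  0.054 -0.003] F [-0.5  0.2 -5.3] op 0.0145
go2 [-0.02 -0.07  5.06] [-0.002 -0.001  0.002]
274 179
bar+10 [161.41654181 244.07730384]
p- [146.43392104 244.0287347 ]
p+ [176.40331051 244.12588643]
```

View pics/v12.png

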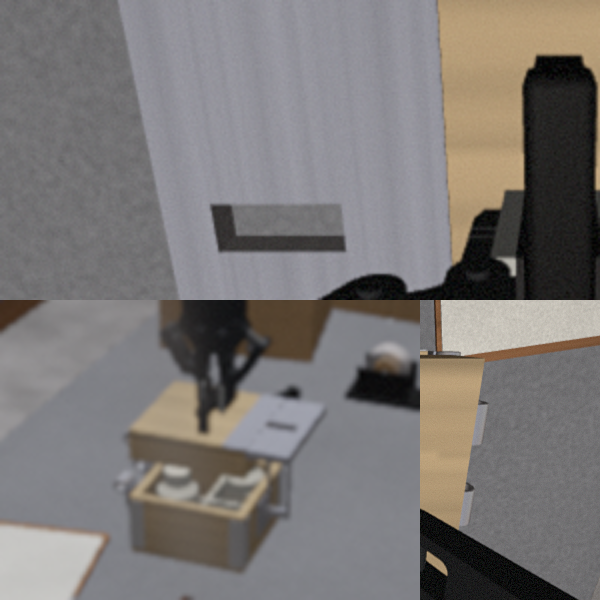

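```bash
python3 -m jog '[[0,0,-4,0,0,0,255],[-2,0,-6,0,0,0,255],[-6,0,-6,0,0,0,255],[-9,0,-6,0,0,0,255],[-9,0,-6,0,0,0,255],[-9,0,-6,0,0,0,255],[-9,0,-6,0,0,0,255],[-9,0,-6,0,0,0,255]]'
python3 - <<'E'
from h import *
st();im,c=snap('wrist','w10.png')
E
```

```text
t: 14.97
tool_pos: [0.5744, -0.1575, 0.2467]
tool_rot: [-2.159, -2.28, 0.001]
contact_force: [-0.9, 1.0, -4.2]
opening: 0.0143
t 14.97 p [ 0.5744 -0.1575  0.2467] x [-0.054  0.999  0.001] y [ 0.999  0.054 -0.002] F [-0.9  1.  -4.2] op 0.0143
```

View pics/w10.png

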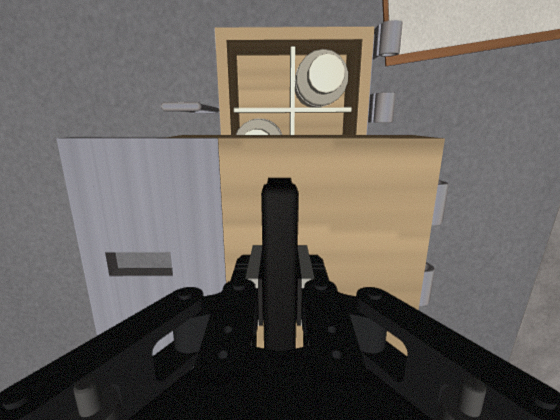

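```bash
python3 - <<'E'
from h import *
c=calibration('wrist'); o=get_obs(); R=Ro.from_rotvec(o['tool_rot']).as_matrix(); st()
im=cv2.imread('pics/w10.png')
def T(u,v,zw):
    p=onz(c,u,v,zw); return np.round(R.T@(p-o['tool_pos'])*1000,1)
g=im.max(2).astype(int)
print(g[104,155:205:1]); print(g[98:114,170]); print(g[24:36,290]); print(g[85,205:225],g[60,362:380])
for n,u,v,z in[('rimNL',217,30,.078),('rimFL',372,30,.078),('rim-x at 85',None,None,0),('cross',292.5,109.5,.05)]:
    if u: print(n,T(u,v,z))
print('barL',T(162.5,106,.137),'knuckle1',T(390,22,.092),T(393,54,.092),'kn2',T(380,95,.092),T(384,121,.092))
E
```

```text
t 15.02 p [ 0.5744 -0.1574  0.2466] x [-0.055  0.999  0.001] y [ 0.999  0.055 -0.002] F [-0.1 -0.2 -5.7] op 0.0142
[116 120 118 118 120 119 117 144 147 145 147 147 143 147 146 146 148 143
 144 146 150 147 149 144 147 140 146 144 148 152 146 146 153 150 146 148
 145 147 143 147 148 148 149 138 119  92  65  77  93  94]
[113 113 115 112 112 140 146 148 149 152 148 136 109  94 118 117]
[113 106 124 165 177 180 181 179 174 179 176 179]
[115 118 120 119 116 115 116 113 112 114 110 111 127 175 180 179 180 178
 180 177] [179 177 174 177 181 177 176 181 182 175 138 115 118 121 112 115 114 113]
rimNL [148.7 -57.8 168.8]
rimFL [148.6  82.1 168.6]
cross [ 81.4  12.4 196.7]
barL [ 81.1 -92.1 109.8] knuckle1 [151.   93.1 154.6] [126.3  98.3 154.5] kn2 [ 92.5  90.  154.5] [ 69.8  95.9 154.5]
```

Near corners of crate rim (217,30),(372,30), staple bar cols 162–198 row 105, slot cols 106–172: in tool terms the lid needs +90.5 mm tool x, +3 mm tool y.

```bash
python3 -m jog '[[4,0.3,0,0,0,0,255],[8,0.3,2,0,0,0,255],[9.05,0.3,6,0,0,0,255],[9.05,0.3,6,0,0,0,255],[9.05,0.3,6,0,0,0,255],[9.05,0.3,6,0,0,0,255]]'
python3 - <<'E'
from h import *
st();go2([.5724,-.0668,.160],.055);go2([.5724,-.0668,.136],.055)
E
```

```text
t: 15.52
tool_pos: [0.5728, -0.0668, 0.1876]
tool_rot: [-2.158, -2.282, 0.001]
contact_force: [0.3, -0.0, -3.4]
opening: 0.0147
t 15.52 p [ 0.5728 -0.0668  0.1876] x [-0.056  0.998 -0.   ] y [ 0.998  0.056 -0.001] F [ 0.3 -0.  -3.4] op 0.0147
go2 [ 0.   -0.03  2.76] [-0.001  0.     0.001]
go2 [ 0.   -0.03  5.16] [-0.001  0.     0.001]
```

```bash
python3 -m jog '[[0,0,1,0,0,0,255],[0,0,2,0,0,0,255],[0,0,2.8,0,0,0,255],[0,0,3.2,0,0,0,255],[0,0,3.6,0,0,0,255],[0,0,3.6,0,0,0,255]]'
python3 - <<'E'
from h import *
st()
E
python3 -m jog '[[0,0,0.4,0,0,0,255],[0,0,0.8,0,0,0,255],[0,0,1.2,0,0,0,255],[0,0,1.4,0,0,0,255],[0,0,1.4,0,0,0,255],[0,0,1.4,0,0,0,255]]'
python3 - <<'E'
from h import *
st()
E
```

```text
t: 16.02
tool_pos: [0.5721, -0.0669, 0.1502]
tool_rot: [-2.158, -2.28, 0.003]
contact_force: [0.0, 0.1, -5.0]
opening: 0.0144
t 16.02 p [ 0.5721 -0.0669  0.1502] x [-0.055  0.998  0.   ] y [ 0.998  0.055 -0.003] F [ 0.   0.1 -5. ] op 0.0144
t: 16.52
tool_pos: [0.5724, -0.0669, 0.1367]
tool_rot: [-2.158, -2.281, 0.002]
contact_force: [-0.6, 0.5, -3.9]
opening: 0.0142
t 16.52 p [ 0.5724 -0.0669  0.1367] x [-0.055  0.998  0.   ] y [ 0.998  0.055 -0.002] F [-0.6  0.5 -3.9] op 0.0142
```

```bash
python3 -m jog '[[0,0,0.2,0,0,0,255],[0,0,0.3,0,0,0,255],[0,0,0.3,0,0,0,255]]'
python3 - <<'E'
from h import *
st(); im,c=snap('wrist','w11.png')
s=im[100:320,60:460,::-1]; cv2.imwrite('pics/v14.png',cv2.resize(s,(800,440)))
E
```

```text
t: 16.77
tool_pos: [0.5727, -0.0671, 0.1359]
tool_rot: [-2.159, -2.281, 0.002]
contact_force: [-7.3, 1.2, 5.6]
opening: 0.0142
t 16.77 p [ 0.5727 -0.0671  0.1359] x [-0.055  0.998 -0.   ] y [ 0.998  0.055 -0.002] F [-7.3  1.2  5.6] op 0.0142
```

View pics/v14.png

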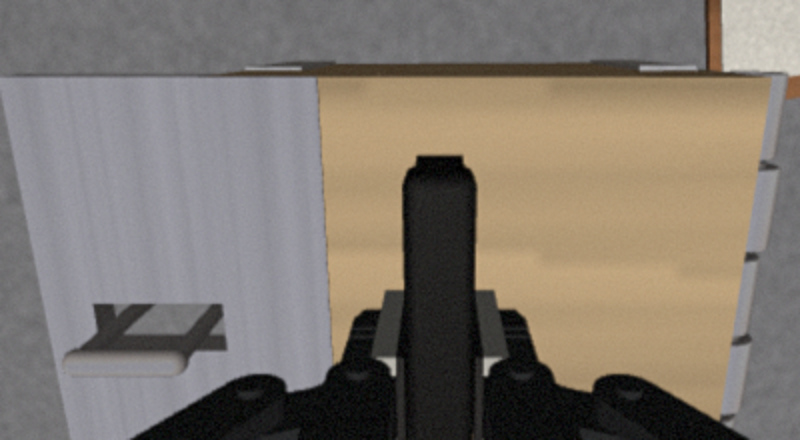

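Staple is through its slot, the knuckles interleave at right. Release.

```bash
python3 -m jog '[[0,0,0,0,0,0,200],[0,0,0,0,0,0,150],[0,0,0,0,0,0,100],[0,0,-5,0,0,0,60],[0,0,-11,0,0,0,0],[3,0,-14,0,0,0,0],[3,0,-14,0,0,0,0],[3,0,-14,0,0,0,0]]'
python3 - <<'E'
from h import *
st();im,c=snap('wrist','w12.png'); t,ct=snap('top','top3.png')
g=im.max(2).astype(int)
m=((np.ptp(im.astype(int),axis=2)<25)&(g>125)&(g<190)).astype(np.uint8)
n,l,s,ce=cv2.connectedComponentsWithStats(m)
for i in range(1,n):
    if s[i,4]>150 and s[i,4]<30000: print(s[i],np.round(ce[i]))
for y in(.07,.045,-.07): print(proj(c,W(.084,y,.097)))
o=get_obs(); print(np.round(o['q'],2)); st()
# pin in top
hsv=t.max(2).astype(int); 
cv2.imwrite('pics/v15.png',np.vstack([cv2.resize(im[:,:,::-1],(640,480))[:, :],]))
E
```

```text
t: 17.48
tool_pos: [0.5742, -0.0361, 0.2838]
tool_rot: [2.15, 2.277, 0.01]
contact_force: [1.1, -0.6, 1.0]
opening: 0.0854
t 17.48 p [ 0.5742 -0.0361  0.2838] x [-0.057  0.998 -0.003] y [0.998 0.057 0.011] F [ 1.1 -0.6  1. ] op 0.0854
[  350     0   210   153 25378] [459.  67.]
[356 158  11  23 198] [361. 169.]
[ 164  161   84  124 8468] [209. 218.]
[533 166  27  36 372] [550. 184.]
[353 185  14  48 419] [359. 207.]
[526 200  22  41 320] [535. 217.]
[349 233  14  42 354] [355. 253.]
[301 299  54  24 486] [328. 311.]
[361.15885808 160.06704653]
[359.27740189 182.90972522]
[351.5740045  276.43634123]
[-0.19 -0.09  1.69 -0.    1.54 -0.25]
t 17.58 p [ 0.5719 -0.0369  0.2771] x [-0.056  0.998 -0.001] y [0.998 0.056 0.001] F [ 0.7 -0.3 -0.2] op 0.0854
```

View pics/w12.png

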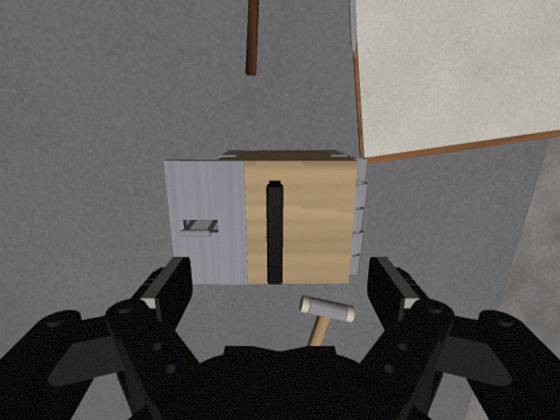

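Lid is square on the crate. Now to the pin.

```bash
python3 - <<'E'
from h import *
go2([.63,.26,.2],.155)
E
python3 -m jog '[[33,4.1,4,0,0,-0.1,0],[33,4.1,4,0,0,-0.1,0],[33,4.1,4,0,0,-0.1,0],[33,4.1,4,0,0,-0.1,0],[33,4.1,4,0,0,-0.1,0],[33,4.1,4,0,0,-0.1,0],[33,4.1,4,0,0,-0.1,0],[33,4.1,4,0,0,-0.1,0]]'
python3 -m jog '[[0,0,4,0,0,0,0],[0,0,4,0,0,0,0],[0,0,4,0,0,0,0],[0,0,4,0,0,0,0]]'
python3 - <<'E'
from h import *
st();im,c=snap('wrist','w13.png'); st()
i=im.astype(int); g=i.max(2)
m=((np.ptp(i,axis=2)<28)&(g>135)).astype(np.uint8); m[300:]=0
n,l,s,ce=cv2.connectedComponentsWithStats(m)
for k in range(1,n):
    if s[k,4]>150: 
        ys,xs=np.where(l==k); r=cv2.minAreaRect(np.c_[xs,ys].astype(np.float32)); print(s[k],np.round(ce[k]),r, onz(c,*r[0],.016))
print(proj(c,[.629,.287,.016]),proj(c,[.655,.121,.008]))
E
```

```text
go2 [29.33  7.46  7.68] [ 0.001  0.001 -0.099]
t: 18.25
tool_pos: [0.5933, 0.2943, 0.2335]
tool_rot: [2.042, 2.387, -0.006]
contact_force: [1.2, -0.0, 0.7]
opening: 0.0853
t: 18.58
tool_pos: [0.5929, 0.2931, 0.1924]
tool_rot: [-2.043, -2.386, 0.01]
contact_force: [-0.1, -1.6, 0.2]
opening: 0.0851
t 18.58 p [0.5929 0.2931 0.1924] x [-0.154  0.988 -0.003] y [ 0.988  0.154 -0.005] F [-0.1 -1.6  0.2] op 0.0851
t 18.63 p [0.5939 0.2931 0.1943] x [-0.153  0.988 -0.003] y [ 0.988  0.153 -0.002] F [0.3 0.3 0.5] op 0.0854
[ 309  185   60  115 2015] [331. 262.] ((338.08282470703125, 242.02320861816406), (115.43136596679688, 56.98174285888672), 88.5497817993164) [0.6650733 0.242299  0.016    ]
[ 411  269  140   31 3566] [485. 285.] ((481.00103759765625, 286.4253234863281), (29.755413055419922, 139.12705993652344), 87.86309051513672) [0.84212517 0.2134203  0.016     ]
[313.90236331 199.18100778] [308.98795811 326.29360798]
```

```bash
python3 -m jog '[[-2,3.5,0,0,0,0,0],[-2,3.5,0,0,0,0,0],[-2,3.5,0,0,0,0,0],[-2,3.5,0,0,0,0,0]]'
cat > pin.py <<'E'
from h import *
st();im,c=snap('wrist','w14.png')
i=im.astype(int); g=i.max(2)
m=((np.ptp(i,axis=2)<28)&(g>140)).astype(np.uint8); m[250:]=0; m[:,:200]=0;m[:,360:]=0
n,l,s,ce=cv2.connectedComponentsWithStats(m)
for k in range(1,n):
    if s[k,4]>150: 
        ys,xs=np.where(l==k); r=cv2.minAreaRect(np.c_[xs,ys].astype(np.float32)); print(s[k],np.round(ce[k]),r, onz(c,*r[0],.016))
ys0=[y for y in range(120,300,12)]
for y in ys0:
    w=np.where(m[y])[0]; 
    if len(w): print(y,w[0],w[-1],len(w),end='; ')
print(proj(c,[.629,.287,.016]),proj(c,[.655,.121,.008]))
E
python3 pin.py
```

```text
t: 18.97
tool_pos: [0.6325, 0.2779, 0.1963]
tool_rot: [2.045, 2.382, -0.001]
contact_force: [0.3, 0.3, -0.0]
opening: 0.0853
t 18.97 p [0.6325 0.2779 0.1963] x [-0.152  0.988 -0.002] y [0.988 0.152 0.   ] F [ 0.3  0.3 -0. ] op 0.0853
[274 165  15  85 674] [281. 193.] ((281.0, 207.0), (84.0, 14.0), 90.0) [0.63605664 0.25697878 0.016     ]
168 274 288 15; 180 275 288 14; 192 275 288 14; 204 280 282 3; 216 280 283 4; 228 280 283 4; 240 280 283 4; [278.77799384 179.42235494] [279.29759448 310.22117946]
```

```bash
python3 - <<'E'
from h import *
c=calibration('wrist')
im=cv2.imread('pics/w14.png').max(2); print(im[158:204,281])
H=onz(c,281.3,182,.016); print(H, onz(c,281.3,166,.016),onz(c,281.3,198,.016)); go2([H[0],H[1],.02],.153)
E
```

```text
[113 115 114 110  92  61 106 164 173 170 168 169 170 165 170 173 169 171
 173 171 167 166 170 175 170 171 171 174 172 168 170 172 167 174 170 171
 168 174 173 171 174 170 165 145 146 148]
[0.63153335 0.28505858 0.016     ] [0.62888561 0.30202785 0.016     ] [0.63426386 0.26755875 0.016     ]
go2 [ 0.71  0.05 17.6 ] [0.    0.002 0.   ]
```

```bash
python3 -m jog '[[0.7,0.05,4,0,0,0,80],[0.7,0.05,8,0,0,0,80],[0.7,0.05,12,0,0,0,80],[0.7,0.05,16,0,0,0,80],[0.7,0.05,18.4,0,0,0,80],[0.7,0.05,18.4,0,0,0,80],[0.7,0.05,18.4,0,0,0,80]]' 100
python3 - <<'E'
from h import *
st(); go2([.6316,.2845,.011],.153)
E
```

```text
t: 19.6
tool_pos: [0.6306, 0.285, 0.0118]
tool_rot: [2.044, 2.385, -0.004]
contact_force: [0.9, 0.3, 0.7]
opening: 0.0589
t 19.6 p [0.6306 0.285  0.0118] x [-0.153  0.988 -0.002] y [ 0.988  0.153 -0.002] F [0.9 0.3 0.7] op 0.0589
go2 [-0.07  0.09  0.08] [-0.002  0.002  0.   ]
```

```bash
python3 -m jog '[[0,0.1,0,0,0,0,255],[0,0.1,0,0,0,0,255],[0,0.1,0,0,0,0,255],[0,0.1,0,0,0,0,255],[0,0.1,0,0,0,0,255],[0,0.1,0,0,0,0,255]]'
python3 -m jog '[[0,0,-3,0,0,0,255],[0,0,-6,0,0,0,255],[0,0,-10,0,0,0,255],[0,0,-14,0,0,0,255],[0,0,-16,0,0,0,255],[0,0,-16,0,0,0,255],[0,0,-16,0,0,0,255]]'
python3 pin.py
```

```text
t: 20.1
tool_pos: [0.6334, 0.2858, 0.015]
tool_rot: [2.043, 2.383, 0.001]
contact_force: [-1.6, -0.7, 7.1]
opening: 0.0126
t: 20.68
tool_pos: [0.6339, 0.2863, 0.1776]
tool_rot: [2.042, 2.381, 0.007]
contact_force: [-0.5, -0.4, -1.3]
opening: 0.0125
t 20.68 p [0.6339 0.2863 0.1776] x [-0.153  0.988 -0.001] y [0.988 0.153 0.007] F [-0.5 -0.4 -1.3] op 0.0125
[264 234  32  16 502] [280. 241.] ((279.5, 241.5), (15.0, 31.0), 90.0) [0.64181816 0.23287181 0.016     ]
240 264 295 32; [275.17983032 190.95692505] [276.07207796 325.81282047]
```

```bash
cat >> h.py <<'E'
C=np.array([.583,-.0758,0]);a=.055
ex=np.array([np.cos(a),np.sin(a),0]);ey=np.array([-np.sin(a),np.cos(a),0])
E
python3 - <<'E'
from h import *
go2(W(.084,.07+.187,.095),a)
E
```

```text
go2 [-10.22   0.45   7.98] [0.002 0.001 0.098]
```

```bash
python3 -m jog '[[-4,0.4,0,0,0,0.098,255],[-8,0.4,2,0,0,0.098,255],[-10.2,0.4,6,0,0,0.098,255],[-10.2,0.4,8,0,0,0.098,255],[-10.2,0.4,8,0,0,0.098,255],[-10.2,0.4,8,0,0,0.098,255],[-10.2,0.4,8,0,0,0.098,255]]'
python3 - <<'E'
from h import *
st(); go2(W(.084,.07+.187,.095),a)
s,cs=snap('side','s15.png'); t,ct=snap('top','t15.png'); snap('wrist','w15.png')
# side and top crops with predicted axis marks saved; numeric line fit of pin shaft
from h import W
for n,im,c in(('side',s,cs),('top',t,ct)):
    A=proj(c,W(.084,.09,.088));B=proj(c,W(.084,.23,.088)); print(n,A,B)
    g=im.max(2).astype(int); 
    for k in np.linspace(.1,.9,9):
        p=A+(B-A)*k; nrm=np.array([-(B-A)[1],(B-A)[0]])/np.linalg.norm(B-A)
        print([int(g[int(round((p+nrm*j)[1])),int(round((p+nrm*j)[0]))]) for j in range(-6,7)])
E
```

```text
t: 21.32
tool_pos: [0.652, 0.1862, 0.0946]
tool_rot: [2.157, 2.281, 0.0]
contact_force: [-0.1, 0.3, 0.3]
opening: 0.013
t 21.32 p [0.652  0.1862 0.0946] x [-0.056  0.998 -0.001] y [0.998 0.056 0.001] F [-0.1  0.3  0.3] op 0.013
go2 [-0.08  0.07 -0.04] [0.001 0.001 0.001]
side [242.23599353 187.84778433] [224.61120155 207.80759322]
[135, 137, 138, 138, 135, 131, 149, 153, 145, 135, 138, 138, 138]
[138, 138, 139, 139, 131, 123, 128, 121, 82, 84, 107, 115, 133]
[136, 138, 138, 137, 128, 119, 109, 72, 51, 71, 83, 67, 69]
[137, 138, 138, 137, 135, 113, 88, 38, 38, 26, 41, 62, 51]
[156, 144, 134, 134, 134, 102, 67, 46, 26, 32, 78, 78, 120]
[199, 197, 178, 180, 148, 83, 83, 29, 35, 72, 100, 126, 126]
[200, 201, 203, 202, 187, 153, 110, 30, 39, 39, 85, 67, 40]
[199, 199, 200, 200, 197, 149, 95, 27, 24, 29, 41, 37, 36]
[199, 198, 199, 199, 195, 151, 98, 71, 25, 22, 21, 21, 23]
top [265.76715757 162.21494025] [216.97799152 163.64180083]
[108, 110, 111, 112, 120, 128, 126, 134, 155, 169, 174, 178, 177]
[108, 109, 107, 109, 118, 129, 129, 134, 151, 168, 174, 177, 175]
[110, 112, 112, 108, 109, 121, 136, 142, 156, 168, 173, 176, 174]
[110, 112, 110, 111, 112, 126, 138, 145, 156, 167, 171, 172, 171]
[111, 112, 108, 105, 112, 124, 143, 157, 168, 174, 174, 174, 175]
[110, 107, 105, 111, 121, 130, 145, 159, 172, 177, 177, 176, 175]
[108, 110, 118, 126, 128, 132, 147, 159, 173, 176, 180, 177, 179]
[107, 115, 126, 134, 134, 139, 146, 160, 174, 180, 179, 179, 179]
[97, 112, 132, 134, 129, 135, 142, 156, 168, 168, 176, 173, 177]
```

```bash
python3 -m jog '[[-1,0.1,0,0,0,0,255],[-2,0.1,0,0,0,0,255],[-2.6,0.1,0,0,0,0,255],[-2.9,0.1,0,0,0,0,255],[-2.9,0.1,0,0,0,0,255]]'
python3 - <<'E'
from h import *
st()
E
python3 -m jog '[[-0.5,0,0,0,0,0,255],[-1,0,0,0,0,0,255],[-1,0,0,0,0,0,255],[-1,0,0,0,0,0,255]]'
python3 - <<'E'
from h import *
st()
s,cs=snap('side','s16.png'); A=proj(cs,W(.084,.14,.088)); print(A, proj(cs,W(.084,.07,.088)))
E
```

```text
t: 21.88
tool_pos: [0.6564, 0.1577, 0.0983]
tool_rot: [2.155, 2.28, 0.007]
contact_force: [-0.0, 0.5, -2.4]
opening: 0.0127
t 21.88 p [0.6564 0.1577 0.0983] x [-0.056  0.998 -0.   ] y [0.998 0.056 0.007] F [-0.   0.5 -2.4] op 0.0127
t: 22.22
tool_pos: [0.6568, 0.1463, 0.0979]
tool_rot: [2.156, 2.278, 0.005]
contact_force: [-0.7, -1.3, -2.0]
opening: 0.0129
t 22.22 p [0.6568 0.1463 0.0979] x [-0.055  0.998 -0.001] y [0.998 0.055 0.006] F [-0.7 -1.3 -2. ] op 0.0129
[236.20939737 194.67281284] [244.56937025 185.20527068]
```

```bash
python3 - <<'E'
from h import *
st(); s,cs=snap('side'); t,ct=snap('top')
def crop(im,c,p,w,h,W_,H_):
    u,v=proj(c,p).astype(int); return cv2.resize(im[v-h:v+h,u-w:u+w,::-1],(W_,H_),interpolation=cv2.INTER_CUBIC)
cv2.imwrite('pics/v16.png',np.hstack([crop(s,cs,W(.084,.1,.088),30,40,450,600),crop(t,ct,W(.084,.08,.088),35,60,350,600)]))
E
```

```text
t 22.27 p [0.6568 0.1466 0.0979] x [-0.055  0.998 -0.001] y [0.998 0.055 0.006] F [-1.3 -1.9 -2.8] op 0.0123
```

View pics/v16.png

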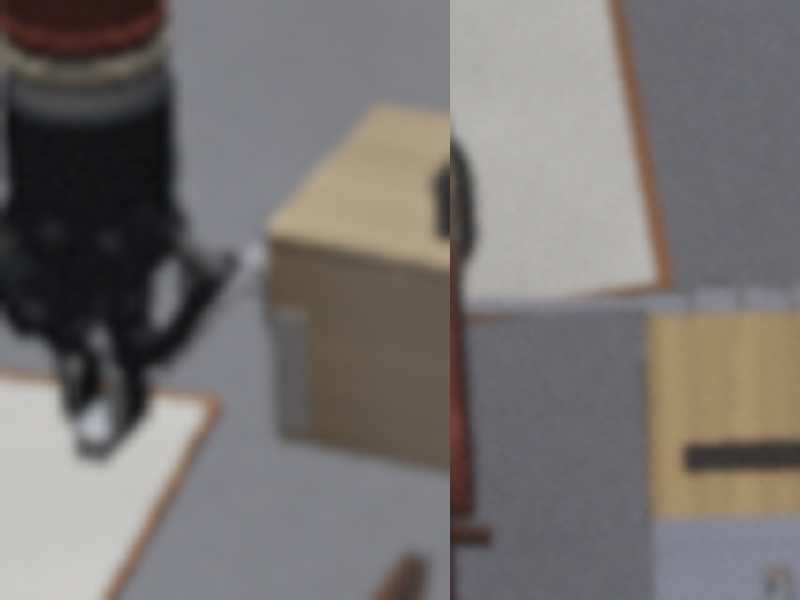

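Side and top crops: shaft runs straight into the first knuckle (side (250,255), top (690,300)). Push on.

```bash
python3 -m jog '[[-1,0,0.2,0,0,0,255],[-2,0,0.2,0,0,0,255],[-3,0,0.2,0,0,0,255],[-4,0,0.2,0,0,0,255],[-4,0,0.2,0,0,0,255],[-4,0,0.2,0,0,0,255]]'
python3 - <<'E'
from h import *
st(); go2(W(.084,.091,.095),a)
E
```

```text
t: 22.87
tool_pos: [0.6592, 0.1058, 0.0961]
tool_rot: [2.157, 2.277, 0.005]
contact_force: [-1.7, -1.6, -1.2]
opening: 0.0126
t 22.87 p [0.6592 0.1058 0.0961] x [-0.054  0.999 -0.002] y [0.999 0.054 0.006] F [-1.7 -1.6 -1.2] op 0.0126
go2 [-8.62 -0.2   0.13] [ 0.006  0.002 -0.001]
```

```bash
python3 -m jog '[[-1,-0.05,0,0,0,0,255],[-2,-0.1,0,0,0,0,255],[-3,-0.1,0,0,0,0,255],[-4,-0.1,0,0,0,0,255],[-5,-0.1,0,0,0,0,255],[-5,-0.1,0,0,0,0,255]]'
python3 - <<'E'
from h import *
st(); go2(W(.084,.091,.095),a)
E
```

```text
t: 23.37
tool_pos: [0.6613, 0.0535, 0.0964]
tool_rot: [2.158, 2.274, 0.005]
contact_force: [0.5, -0.3, -1.6]
opening: 0.0127
t 23.37 p [0.6613 0.0535 0.0964] x [-0.052  0.999 -0.003] y [0.999 0.052 0.007] F [ 0.5 -0.3 -1.6] op 0.0127
go2 [-3.38 -0.13  0.15] [ 0.007  0.003 -0.003]
```

```bash
python3 -m jog '[[-1,0,0,0,0,0,255],[-2,0,0,0,0,0,255],[-2.8,0,0,0,0,0,255],[-3.2,0,0,0,0,0,255],[-3.4,0,0,0,0,0,255],[-3.6,0,0,0,0,0,255],[-3.6,0,0,0,0,0,255]]'
python3 - <<'E'
from h import *
st(); go2(W(.084,.091,.095),a)
E
```

```text
t: 23.95
tool_pos: [0.6631, 0.0212, 0.0966]
tool_rot: [2.162, 2.278, 0.014]
contact_force: [-0.8, 11.0, 0.6]
opening: 0.0125
t 23.95 p [0.6631 0.0212 0.0966] x [-0.052  0.999  0.006] y [0.999 0.052 0.007] F [-0.8 11.   0.6] op 0.0125
go2 [-0.15 -0.13  0.16] [ 0.007 -0.006 -0.003]
```

```bash
python3 -m jog '[[0,0,0,0,0,0,200],[0,0,0,0,0,0,150],[0,0,0,0,0,0,120],[0,0,-5,0,0,0,110],[0,0,-10,0,0,0,60],[3,0,-13,0,0,0,0],[3,0,-13,0,0,0,0],[3,0,-13,0,0,0,0]]'
python3 - <<'E'
from h import *
st();im,c=snap('wrist','w17.png')
i=im.astype(int)
g=i.max(2); p=proj(c,W(.084,.09,.096)); q=proj(c,W(.084,.07,.096)); r=proj(c,W(.084,.11,.096)); print(p,q,r)
x=int(p[0])
for dx in(-6,-3,0,3,6): print(x+dx,list(g[int(r[1])-6:int(q[1])+30,x+dx]))
E
```

```text
t: 24.62
tool_pos: [0.6633, 0.0513, 0.2335]
tool_rot: [2.155, 2.274, 0.025]
contact_force: [1.0, 0.1, 0.2]
opening: 0.0854
t 24.62 p [0.6633 0.0513 0.2335] x [-0.054  0.999  0.005] y [0.998 0.054 0.018] F [1.  0.1 0.2] op 0.0854
[275.16318736 231.29074505] [275.26470303 250.25826608] [275.05773349 211.58739874]
269 [np.int64(82), np.int64(54), np.int64(60), np.int64(77), np.int64(131), np.int64(156), np.int64(165), np.int64(158), np.int64(156), np.int64(154), np.int64(158), np.int64(157), np.int64(161), np.int64(158), np.int64(157), np.int64(158), np.int64(159), np.int64(160), np.int64(154), np.int64(157), np.int64(156), np.int64(158), np.int64(155), np.int64(157), np.int64(157), np.int64(156), np.int64(158), np.int64(157), np.int64(161), np.int64(153), np.int64(155), np.int64(154), np.int64(156), np.int64(157), np.int64(157), np.int64(157), np.int64(155), np.int64(158), np.int64(155), np.int64(159), np.int64(160), np.int64(153), np.int64(120), np.int64(65), np.int64(93), np.int64(131), np.int64(129), np.int64(131), np.int64(123), np.int64(127), np.int64(129), np.int64(126), np.int64
[... 4113 characters left out ...]
4(155), np.int64(161), np.int64(157), np.int64(156), np.int64(158), np.int64(158), np.int64(159), np.int64(159), np.int64(161), np.int64(158), np.int64(159), np.int64(160), np.int64(164), np.int64(157), np.int64(151), np.int64(119), np.int64(89), np.int64(110), np.int64(109), np.int64(108), np.int64(108), np.int64(104), np.int64(103), np.int64(102), np.int64(103), np.int64(101), np.int64(101), np.int64(105), np.int64(101), np.int64(101), np.int64(95), np.int64(99), np.int64(94), np.int64(94), np.int64(101), np.int64(96), np.int64(92), np.int64(95), np.int64(97), np.int64(102), np.int64(90), np.int64(66), np.int64(89), np.int64(131), np.int64(131), np.int64(130), np.int64(126), np.int64(125)]
```

```bash
python3 - <<'E'
from h import *
def wm(im):
    h=cv2.cvtColor(im,cv2.COLOR_BGR2HSV); m=(((h[...,0]<12)|(h[...,0]>172))&(h[...,1]>90)&(h[...,2]>25)&(h[...,2]<140)).astype(np.uint8)
    return m
for f in('w3','w4','w5','w6','w12','top0'):
    im=cv2.imread(f'pics/{f}.png'); m=wm(im); n,l,s,ce=cv2.connectedComponentsWithStats(m)
    for k in range(1,n):
        x,y,w,h,A=s[k]
        if A>100 and A<4000 and max(w,h)>25:
            mm=(l==k); ax=0 if w>h else 1; t=mm.sum(ax)[(x if w>h else y):][:max(w,h)]
            print(f,s[k],'thick',t[::max(1,len(t)//10)])
E
```

```text
w3 [ 52 175  79  14 524] thick [ 4  6  5  4  7  8  5  6  7  9 10  6]
w4 [ 44 178  81  15 584] thick [ 4  6  6  8  6  8  5  7  7 11  7]
w5 [107 217  74  16 512] thick [ 2  6  5  4  6  7  7 10  9  8 10]
w6 [342 135  87  14 536] thick [5 4 6 7 7 7 6 7 5 7 5]
w6 [428 412  27   8 130] thick [3 6 7 7 7 6 5 6 5 4 3 3 2 1]
w12 [246   0  12  75 486] thick [4 6 7 5 7 6 7 9 4 4 5]
top0 [257 320  26  33 276] thick [ 1 11 22 12  8  7  6  5  5  8  7]
top0 [229 327  22  34 292] thick [ 5 17 13 10  8  7  6  5  5  8  7  3]
top0 [ 226  358   77   62 3676] thick [ 1 49 48 49 49 50 52 54 56 60 49]
top0 [317 411  36   9 165] thick [1 1 2 3 4 4 5 6 6 8 9 6]
```

```bash
python3 - <<'E'
from h import *
c=calibration('wrist');A=proj(c,[.529,.183,.01]);B=proj(c,[.531,.087,.01]); print(A,B)
im=cv2.imread('pics/w17.png').astype(int); x0,x1=int(min(A[0],B[0]))-25,int(max(A[0],B[0]))+25; y0,y1=int(min(A[1],B[1]))-15,int(max(A[1],B[1]))+15
x0=max(x0,0);y0=max(y0,0)
sub=im[y0:y1,x0:x1]; m=((np.ptp(sub,axis=2)>14)|(sub.max(2)<70))
print(x0,y0)
for r in range(0,len(m),5):
    w=np.where(m[r])[0]; print(y0+r,(x0+w[0],x0+w[-1],len(w)) if len(w) else None, end=' ')
for y in(75,100,125,145): 
    print();print([tuple(im[y,x]) for x in ()], [ ''.join(map(str,[int(im[y,x,2]),'/',int(im[y,x,0])])) for x in range(x0+10,x1-10,2)])
E
```

```text
[161.35897455  54.38085747] [167.67160254 145.42849564]
136 39
39 None 44 None 49 None 54 (np.int64(161), np.int64(170), 10) 59 (np.int64(160), np.int64(171), 12) 64 (np.int64(160), np.int64(172), 13) 69 (np.int64(159), np.int64(172), 14) 74 (np.int64(159), np.int64(172), 14) 79 (np.int64(159), np.int64(173), 15) 84 (np.int64(159), np.int64(172), 14) 89 (np.int64(159), np.int64(173), 15) 94 (np.int64(159), np.int64(173), 15) 99 (np.int64(159), np.int64(173), 15) 104 (np.int64(159), np.int64(173), 15) 109 (np.int64(159), np.int64(174), 16) 114 (np.int64(159), np.int64(174), 16) 119 (np.int64(159), np.int64(174), 16) 124 (np.int64(159), np.int64(174), 16) 129 (np.int64(159), np.int64(174), 16) 134 (np.int64(159), np.int64(174), 16) 139 (np.int64(159), np.int64(175), 17) 144 (np.int64(159), np.int64(174), 16) 149 None 154 None 159 None 
[] ['104/102', '95/100', '93/95', '108/109', '99/102', '95/95', '98/100', '43/18', '64/31', '74/38', '69/28', '72/27', '25/2', '50/27', '102/104', '106/105', '105/105', '99/98']

[] ['99/98', '103/101', '97/96', '101/101', '105/107', '103/103', '97/100', '43/17', '55/25', '66/26', '73/32', '70/31', '46/17', '38/17', '91/76', '104/104', '102/105', '98/100']

[] ['98/100', '102/103', '99/103', '102/100', '96/98', '93/97', '94/95', '37/13', '50/25', '57/23', '63/26', '71/28', '65/36', '49/16', '53/35', '99/104', '101/100', '98/99']

[] ['97/97', '95/95', '99/100', '96/98', '96/97', '100/100', '97/96', '35/20', '44/23', '43/18', '62/33', '66/27', '69/28', '73/44', '70/52', '95/96', '96/99', '100/102']
```

Wedge's thick end is at -y (width grows 10→17 px toward it), so it is already oriented right. Hover over it.

```bash
python3 - <<'E'
from h import *
st();go2([.53,.10,.14],.03)
E
python3 -m jog '[[5.6,-13.2,4,0,0,0.03,80],[5.6,-13.2,8,0,0,0.03,80],[5.6,-13.2,8,0,0,0.03,80],[5.6,-13.2,8,0,0,0.03,80],[5.6,-13.2,8,0,0,0.03,80],[5.6,-13.2,8,0,0,0.03,80],[5.6,-13.2,8,0,0,0.03,80]]'
cat > wed.py <<'E'
from h import *
st();im,c=snap('wrist','w18.png'); st()
i=im.astype(int); m=((i[...,0]-i[...,2]>18)&(i.max(2)<110)).astype(np.uint8); m[330:]=0
m=cv2.morphologyEx(m,cv2.MORPH_CLOSE,np.ones((3,3)))
n,l,s,ce=cv2.connectedComponentsWithStats(m)
for k in range(1,n):
    if s[k,4]>400:
        print(s[k]); x,y,w,h,A=s[k]
        for r in range(y,y+h,8):
            q=np.where(l[r]==k)[0]; print(r,q[0],q[-1],end='; ')
        print()
        ys,xs=np.where(l==k); r=cv2.minAreaRect(np.c_[xs,ys].astype(np.float32)); print(r,onz(c,*r[0],.012)); print('ends',onz(c,r[0][0],y,.005),onz(c,r[0][0],y+h,.018))
E
python3 wed.py
```

```text
t 24.67 p [0.6618 0.0505 0.2296] x [-0.053  0.999  0.005] y [0.999 0.053 0.012] F [ 0.8 -0.7 -0.9] op 0.0855
go2 [  5.6  -13.01   8.83] [ 0.012 -0.005  0.023]
t: 25.25
tool_pos: [0.5275, 0.0992, 0.1468]
tool_rot: [2.193, 2.244, 0.016]
contact_force: [0.0, -0.4, 1.5]
opening: 0.0585
t 25.25 p [0.5275 0.0992 0.1468] x [-0.023  1.     0.004] y [1.    0.023 0.01 ] F [ 0.  -0.4  1.5] op 0.0585
t 25.3 p [0.5289 0.0992 0.1484] x [-0.023  1.     0.005] y [1.    0.023 0.013] F [0.1 0.  0.8] op 0.0584
[ 279  100   15  115 1403]
100 285 288; 108 283 293; 116 282 293; 124 282 293; 132 281 293; 140 281 292; 148 281 292; 156 281 292; 164 280 292; 172 280 292; 180 280 292; 188 280 291; 196 279 291; 204 279 291; 212 280 291; 
((286.37933349609375, 156.98118591308594), (12.691143035888672, 114.00826263427734), 1.7357046604156494) [0.53279699 0.13872123 0.012     ]
ends [0.53158185 0.18735598 0.005     ] [0.53416167 0.08609317 0.018     ]
[ 257  292   94   38 2665]
292 332 337; 300 274 340; 308 273 343; 316 273 346; 324 273 349; 
((303.5, 310.5), (37.0, 93.0), 90.0) [ 0.55538045 -0.01995941  0.012     ]
ends [ 0.55519286 -0.00242332  0.005     ] [ 0.55573391 -0.03923273  0.018     ]
```

```bash
python3 -m jog '[[1.8,0.6,4,0.012,0,0.023,120],[1.8,0.6,8,0.012,0,0.023,120],[1.8,0.6,11,0.012,0,0.023,120],[1.8,0.6,12.9,0.012,0,0.023,120],[1.8,0.6,12.9,0.012,0,0.023,120],[1.8,0.6,12.9,0.012,0,0.023,120]]' 60
python3 - <<'E'
from h import *
st();go2([.533,.117,.018],0)
E
```

```text
t: 25.8
tool_pos: [0.5374, 0.1174, 0.0197]
tool_rot: [-2.22, -2.218, -0.005]
contact_force: [0.3, -0.3, 0.2]
opening: 0.0454
t 25.8 p [0.5374 0.1174 0.0197] x [0.001 1.    0.005] y [ 1.    -0.001  0.   ] F [ 0.3 -0.3  0.2] op 0.0454
go2 [-0.05 -0.44  0.17] [ 0.    -0.005 -0.001]
```

```bash
python3 -m jog '[[0,-0.2,0.1,0,-0.005,0,120],[0,-0.2,0.1,0,-0.005,0,255],[0,-0.2,0.1,0,-0.005,0,255],[0,-0.2,0.1,0,-0.005,0,255],[0,-0.2,0.1,0,-0.005,0,255],[0,-0.2,0.1,0,-0.005,0,255]]' 60
python3 -m jog '[[0,0,-3,0,0,0,255],[0,0,-7,0,0,0,255],[0,0,-11,0,0,0,255],[0,0,-15,0,0,0,255],[0,0,-18,0,0,0,255],[0,0,-18,0,0,0,255],[0,0,-18,0,0,0,255],[0,0,-18,0,0,0,255]]'
sed -i 's/m\[330:\]=0/m[250:]=0/' wed.py; python3 wed.py
```

```text
t: 26.3
tool_pos: [0.5368, 0.1175, 0.0208]
tool_rot: [2.221, 2.218, 0.004]
contact_force: [-0.3, 0.2, 6.4]
opening: 0.0092
t: 26.97
tool_pos: [0.5356, 0.1176, 0.2]
tool_rot: [2.221, 2.219, 0.002]
contact_force: [-1.4, -0.4, -0.8]
opening: 0.0094
t 26.97 p [0.5356 0.1176 0.2   ] x [ 0.001  1.    -0.   ] y [ 1.    -0.001  0.003] F [-1.4 -0.4 -0.8] op 0.0094
t 27.02 p [0.5351 0.1175 0.1989] x [ 0.001  1.    -0.001] y [ 1.    -0.001  0.   ] F [ 0.   0.2 -1.4] op 0.0093
[ 267  122   25  128 2874]
122 271 285; 130 269 287; 138 267 289; 146 267 289; 154 267 290; 162 268 290; 170 267 290; 178 268 290; 186 268 290; 194 268 290; 202 268 290; 210 268 290; 218 268 290; 226 268 290; 234 268 290; 242 268 290; 
((278.76092529296875, 185.50802612304688), (127.17725372314453, 23.292098999023438), 89.37724304199219) [0.53399543 0.1188008  0.012     ]
ends [0.53409679 0.18609808 0.005     ] [0.53388247 0.04419328 0.018     ]
```

```bash
python3 - <<'E'
from h import *
go2(W(-.091,-.084,.2),a)
E
python3 -m jog '[[-4,0,0,0,0,-0.055,255],[-8,0,0,0,0,-0.055,255],[-12,-1,0,0,0,-0.055,255],[-16,-2,0,0,0,-0.055,255],[-20,-3,0,0,0,-0.055,255],[-24,-4,0,0,0,-0.055,255],[-27,-4,0,0,0,-0.055,255],[-27,-4,0,0,0,-0.055,255]]'
python3 - <<'E'
from h import *
st();go2(W(-.091,-.084,.138),a)
E
```

```text
go2 [-28.22  -3.8   -0.1 ] [ 0.     0.001 -0.056]
t: 27.68
tool_pos: [0.493, -0.1566, 0.1965]
tool_rot: [-2.166, -2.273, 0.005]
contact_force: [-0.5, -0.3, 0.0]
opening: 0.009
t 27.68 p [ 0.493  -0.1566  0.1965] x [-0.048  0.999 -0.001] y [ 0.999  0.048 -0.003] F [-0.5 -0.3  0. ] op 0.009
go2 [-0.82  0.36  5.85] [-0.003  0.001 -0.007]
```

```bash
python3 -m jog '[[-0.8,0.35,2,0,0,-0.007,255],[-0.8,0.35,2.6,0,0,-0.007,255],[-0.8,0.35,2.6,0,0,-0.007,255],[-0.8,0.35,2.6,0,0,-0.007,255]]'
python3 - <<'E'
from h import *
st();im,c=snap('wrist','w19.png');go2(W(-.091,-.084,.138),a)
P=[proj(c,W(x,0,.137)) for x in(-.108,-.091,-.074)]; print(P)
g=im.max(2).astype(int); r0=int(P[1][1])
for r in range(r0-16,r0+18,4): print(r,list(map(int,g[r,int(P[0][0])-16:int(P[2][0])+17:3])))
E
```

```text
t: 28.02
tool_pos: [0.4959, -0.1632, 0.1687]
tool_rot: [-2.155, -2.278, 0.006]
contact_force: [-0.2, -0.4, 0.1]
opening: 0.0094
t 28.02 p [ 0.4959 -0.1632  0.1687] x [-0.056  0.998  0.002] y [ 0.998  0.056 -0.007] F [-0.2 -0.4  0.1] op 0.0094
go2 [-0.14  0.03  3.19] [-0.005 -0.     0.001]
[array([251.51233111,  96.41763439]), array([283.97363243,  96.42375352]), array([316.4846723 ,  96.42988202])]
80 [169, 172, 166, 172, 177, 177, 178, 177, 170, 176, 172, 176, 180, 173, 173, 170, 172, 168, 177, 176, 178, 177, 167, 169, 174, 176, 171, 170, 176, 171, 173, 174, 177]
84 [174, 171, 169, 172, 175, 179, 114, 103, 103, 109, 105, 103, 107, 101, 101, 100, 104, 103, 109, 103, 107, 110, 103, 106, 100, 109, 104, 121, 174, 173, 169, 177, 175]
88 [172, 168, 169, 176, 173, 178, 107, 135, 131, 129, 139, 126, 128, 127, 125, 127, 123, 122, 132, 131, 128, 127, 89, 66, 173, 209, 64, 129, 174, 173, 170, 179, 169]
92 [174, 170, 167, 176, 178, 181, 107, 149, 154, 157, 162, 159, 159, 158, 161, 160, 156, 163, 161, 157, 163, 163, 159, 156, 155, 157, 66, 128, 176, 175, 174, 177, 171]
96 [173, 172, 172, 177, 174, 177, 128, 163, 169, 168, 169, 170, 172, 168, 168, 167, 169, 172, 169, 167, 172, 171, 169, 171, 168, 148, 67, 156, 178, 178, 173, 174, 176]
100 [170, 173, 168, 172, 169, 182, 134, 156, 160, 165, 168, 165, 160, 163, 163, 164, 162, 164, 165, 160, 161, 164, 164, 161, 154, 129, 67, 154, 179, 176, 173, 179, 175]
104 [170, 172, 165, 174, 175, 179, 143, 135, 114, 60, 57, 59, 154, 152, 155, 151, 151, 151, 149, 154, 62, 56, 55, 66, 129, 200, 66, 183, 174, 173, 172, 179, 173]
108 [175, 169, 167, 173, 178, 178, 141, 128, 127, 132, 135, 160, 163, 159, 160, 156, 161, 158, 156, 159, 161, 127, 161, 90, 138, 204, 65, 179, 172, 176, 170, 180, 177]
112 [176, 170, 170, 171, 174, 179, 177, 176, 171, 174, 177, 175, 175, 178, 173, 174, 171, 170, 172, 179, 177, 174, 169, 171, 176, 178, 176, 176, 178, 178, 173, 179, 173]
```

```bash
python3 -m jog '[[0,0.15,1.2,-0.005,0,0,255],[0,0.15,2.4,-0.005,0,0,255],[0,0.15,3,-0.005,0,0,255],[0,0.15,3.1,-0.005,0,0,255],[0,0.15,3.1,-0.005,0,0,255]]'
python3 - <<'E'
from h import *
st()
E
python3 -m jog '[[0,0,0.2,0,0,0,255],[0,0,0.2,0,0,0,255]]'
python3 - <<'E'
from h import *
st();go2(W(-.091,-.024,.138),a)
E
```

```text
t: 28.48
tool_pos: [0.4975, -0.1628, 0.1383]
tool_rot: [-2.157, -2.282, -0.0]
contact_force: [0.6, 0.1, 0.3]
opening: 0.0094
t 28.48 p [ 0.4975 -0.1628  0.1383] x [-0.057  0.998  0.001] y [ 0.998  0.057 -0.001] F [0.6 0.1 0.3] op 0.0094
t: 28.65
tool_pos: [0.4979, -0.1629, 0.1368]
tool_rot: [-2.157, -2.283, -0.001]
contact_force: [0.7, -0.0, 0.2]
opening: 0.0089
t 28.65 p [ 0.4979 -0.1629  0.1368] x [-0.057  0.998  0.   ] y [0.998 0.057 0.   ] F [ 0.7 -0.   0.2] op 0.0089
go2 [ 5.83 -0.12 -0.12] [ 0.    -0.     0.002]
```

```bash
python3 -m jog '[[1,-0.05,0.05,0,0,0,255],[2,-0.1,0.05,0,0,0,255],[3,-0.1,0.05,0,0,0,255],[4,-0.1,0.05,0,0,0,255],[4,-0.1,0.05,0,0,0,255]]'
python3 - <<'E'
from h import *
st()
E
python3 -m jog '[[0.5,0,0,0,0,0,255],[1,0,0,0,0,0,255],[1.4,0,0,0,0,0,255],[1.8,0,0,0,0,0,255],[1.8,0,0,0,0,0,255]]'
python3 - <<'E'
from h import *
st();go2(W(-.091,-.019,.138),a)
E
```

```text
t: 29.07
tool_pos: [0.4948, -0.1209, 0.1368]
tool_rot: [-2.155, -2.285, -0.003]
contact_force: [-0.3, 1.8, 2.6]
opening: 0.0091
t 29.07 p [ 0.4948 -0.1209  0.1368] x [-0.059  0.998  0.001] y [0.998 0.059 0.001] F [-0.3  1.8  2.6] op 0.0091
t: 29.48
tool_pos: [0.4937, -0.1023, 0.1368]
tool_rot: [-2.155, -2.286, -0.003]
contact_force: [0.3, 1.4, 1.1]
opening: 0.009
t 29.48 p [ 0.4937 -0.1023  0.1368] x [-0.059  0.998  0.002] y [0.998 0.059 0.001] F [0.3 1.4 1.1] op 0.009
go2 [ 0.26 -0.04 -0.12] [ 0.001 -0.002  0.004]
```

```bash
python3 -m jog '[[0.3,0,0,0,0,0,255],[0.6,0,0,0,0,0,255],[0.8,0,0,0,0,0,255],[0.8,0,0,0,0,0,255]]'
python3 - <<'E'
from h import *
st();go2(W(-.091,-.019,.138),a)
E
```

```text
t: 29.82
tool_pos: [0.4933, -0.0958, 0.1367]
tool_rot: [2.154, 2.284, -0.001]
contact_force: [0.5, -5.3, -0.4]
opening: 0.009
t 29.82 p [ 0.4933 -0.0958  0.1367] x [-0.059  0.998 -0.002] y [0.998 0.059 0.001] F [ 0.5 -5.3 -0.4] op 0.009
go2 [-0.4  -0.03 -0.13] [0.001 0.002 0.004]
```

```bash
python3 -m jog '[[0.4,0,0,0,0,0,255],[0.7,0,0,0,0,0,255],[0.7,0,0,0,0,0,255]]'
python3 - <<'E'
from h import *
st()
E
python3 -m jog '[[-0.4,0,0,0,0,0,200],[-0.4,0,0,0,0,0,150],[-0.4,0,0,0,0,0,120],[-0.4,0,-4,0,0,0,110],[-0.4,0,-8,0,0,0,60],[-3,0,-12,0,0,0,0],[-3,0,-12,0,0,0,0],[-3,0,-12,0,0,0,0]]'
python3 - <<'E'
from h import *
st();im,c=snap('wrist','w20.png')
i=im.astype(int); m=((i[...,0]-i[...,2]>18)&(i.max(2)<110)).astype(np.uint8); m[300:]=0
n,l,s,ce=cv2.connectedComponentsWithStats(m)
for k in range(1,n):
    if s[k,4]>100: print(s[k],np.round(ce[k]))
for y in(-.05,0,.05): print(proj(c,W(-.091,y,.13)))
g=i.max(2)
# hammer: nylon ends & wood
h=cv2.cvtColor(im,cv2.COLOR_RGB2HSV); t,ct=snap('top','t20.png')
for nm,q,cc in(('wrist',im,c),('top',t,ct)):
    hh=cv2.cvtColor(q,cv2.COLOR_RGB2HSV)
    mk=((hh[...,0]>8)&(hh[...,0]<25)&(hh[...,1]>90)&(hh[...,2]>90)).astype(np.uint8)
    n,l,s,ce=cv2.connectedComponentsWithStats(mk)
    for k in range(1,n):
        if s[k,4]>60:
            ys,xs=np.where(l==k); r=cv2.minAreaRect(np.c_[xs,ys].astype(np.float32))
            print(nm,s[k],np.round(r[0]),np.round(r[1]),round(r[2]),np.round(onz(cc,*r[0],.02),3))
E
```

```text
t: 30.07
tool_pos: [0.4931, -0.0936, 0.1368]
tool_rot: [2.147, 2.277, -0.014]
contact_force: [0.7, -17.8, -3.8]
opening: 0.0093
t 30.07 p [ 0.4931 -0.0936  0.1368] x [-0.059  0.998 -0.014] y [0.998 0.059 0.001] F [  0.7 -17.8  -3.8] op 0.0093
t: 30.73
tool_pos: [0.4964, -0.1227, 0.2614]
tool_rot: [2.144, 2.272, -0.009]
contact_force: [0.8, 0.3, 0.1]
opening: 0.0856
t 30.73 p [ 0.4964 -0.1227  0.2614] x [-0.058  0.998 -0.017] y [0.998 0.058 0.008] F [0.8 0.3 0.1] op 0.0856
[269  83  13  65 757] [275. 116.]
[270 156  13  45 523] [276. 177.]
[277.63167956 205.82664669]
[277.69533155 151.3318304 ]
[277.76662267  90.2968686 ]
wrist [438   0   7  70 268] [441.  34.] [69.  6.] 90 [0.668 0.046 0.02 ]
wrist [468  73  92  21 721] [514.  83.] [ 8. 93.] 81 [0.764 0.001 0.02 ]
wrist [352 304  25  50 506] [366. 329.] [11. 50.] 22 [ 0.64  -0.351  0.02 ]
top [ 38  58  33  49 913] [55. 82.] [24. 45.] 17 [0.904 0.664 0.02 ]
top [243  63  24  38 144] [255.  82.] [39. 18.] 79 [0.918 0.057 0.02 ]
top [192  71  18 100 248] [200. 120.] [99. 17.] 90 [0.796 0.22  0.02 ]
top [  90   73   37   49 1158] [108.  97.] [25. 46.] 18 [0.861 0.501 0.02 ]
top [ 509   80   51  161 2812] [545. 158.] [162.  40.] 78 [ 0.707 -0.828  0.02 ]
top [ 465   87   44   87 2247] [486. 130.] [85. 27.] 78 [ 0.789 -0.649  0.02 ]
top [268 107  10  52  68] [272. 133.] [52.  2.] 80 [0.764 0.001 0.02 ]
top [275 166  47  27 644] [297. 178.] [25. 46.] 86 [ 0.626 -0.078  0.02 ]
top [358 168  44  14 198] [380. 175.] [45.  5.] 12 [ 0.644 -0.325  0.02 ]
top [276 197  28   7 121] [290. 200.] [ 6. 27.] 90 [ 0.561 -0.055  0.02 ]
```

```bash
python3 - <<'E'
from h import *
st();go2([.645,-.32,.2],-.185)
E
```

```text
t 30.83 p [ 0.4943 -0.1212  0.2563] x [-0.059  0.998 -0.013] y [0.998 0.059 0.001] F [ 0.4  1.2 -0.5] op 0.0852
go2 [-20.65  13.87   5.91] [0.002 0.013 0.244]
```

```bash
python3 -m jog '[[-20.6,13.9,0,0,0.013,0.244,60],[-20.6,13.9,0,0,0.013,0.244,60],[-20.6,13.9,5.9,0,0.013,0.244,60],[-20.6,13.9,5.9,0,0.013,0.244,60],[-20.6,13.9,5.9,0,0.013,0.244,60],[-20.6,13.9,5.9,0,0.013,0.244,60],[-20.6,13.9,5.9,0,0.013,0.244,60],[-20.6,13.9,5.9,0,0.013,0.244,60]]'
python3 -m jog '[[0,0,0,0,0,0,60],[0,0,0,0,0,0,60]]'
cat > ham.py <<'E'
from h import *
st();im,c=snap('wrist','w21.png'); st()
hh=cv2.cvtColor(im,cv2.COLOR_RGB2HSV)
mk=((hh[...,0]>8)&(hh[...,0]<25)&(hh[...,1]>90)&(hh[...,2]>90)).astype(np.uint8)
n,l,s,ce=cv2.connectedComponentsWithStats(mk)
for k in range(1,n):
    if s[k,4]>150:
        ys,xs=np.where(l==k); r=cv2.minAreaRect(np.c_[xs,ys].astype(np.float32)); x,y,w,h,A=s[k]
        print('wood',s[k],np.round(r[0]),np.round(r[1]),round(r[2],1),np.round(onz(c,*r[0],.024),4))
        for q in range(y+3,y+h,12):
            z=np.where(l[q]==k)[0]; print(q,z[0],z[-1],np.round(onz(c,(z[0]+z[-1])/2,q,.024),3),end='; ')
        print()
wk=((hh[...,1]<45)&(hh[...,2]>195)).astype(np.uint8)
n,l,s,ce=cv2.connectedComponentsWithStats(wk)
for k in range(1,n):
    if s[k,4]>100: print('white',s[k],np.round(ce[k],1),np.round(onz(c,*ce[k],.013),4))
E
python3 ham.py
```

```text
t: 31.5
tool_pos: [0.644, -0.3194, 0.1932]
tool_rot: [-2.413, -2.0, 0.002]
contact_force: [-0.3, 0.4, -0.6]
opening: 0.0657
t: 31.67
tool_pos: [0.6429, -0.3176, 0.1914]
tool_rot: [-2.409, -1.999, 0.003]
contact_force: [-0.8, -0.3, -0.1]
opening: 0.0655
t 31.67 p [ 0.6429 -0.3176  0.1914] x [0.185 0.983 0.006] y [ 0.983 -0.185 -0.01 ] F [-0.8 -0.3 -0.1] op 0.0655
t 31.72 p [ 0.6432 -0.3176  0.1925] x [0.184 0.983 0.005] y [ 0.983 -0.184 -0.009] F [-0.   0.7 -0.6] op 0.0657
wood [ 279  127   18  132 2105] [287. 192.] [ 17. 131.] 0.0 [ 0.6482 -0.3195  0.024 ]
130 280 296 [ 0.66  -0.258  0.024]; 142 280 296 [ 0.658 -0.269  0.024]; 154 279 296 [ 0.655 -0.281  0.024]; 166 280 295 [ 0.653 -0.292  0.024]; 178 280 295 [ 0.651 -0.305  0.024]; 190 279 295 [ 0.648 -0.317  0.024]; 202 279 294 [ 0.645 -0.329  0.024]; 214 279 294 [ 0.643 -0.342  0.024]; 226 279 294 [ 0.641 -0.356  0.024]; 238 279 294 [ 0.638 -0.369  0.024]; 250 279 293 [ 0.635 -0.383  0.024]; 
white [246 109  11  17 170] [251.  117.1] [ 0.6255 -0.2388  0.013 ]
white [320 110  12  17 170] [325.1 117.6] [ 0.6987 -0.253   0.013 ]
```

```bash
python3 - <<'E'
from h import *
go2([.6532,-.2903,.0175],-.195)
E
python3 -m jog '[[2.5,0.5,4,0,0,0.01,60],[2.5,0.5,8,0,0,0.01,60],[2.5,0.5,12,0,0,0.01,100],[2.5,0.5,16,0,0,0.01,120],[2.9,0.5,17.4,0,0,0.01,120],[2.9,0.5,17.4,0,0,0.01,120],[2.9,0.5,17.4,0,0,0.01,120]]' 100
python3 - <<'E'
from h import *
st();go2([.6532,-.2903,.0175],-.195)
E
```

```text
go2 [ 2.78  0.63 17.51] [-0.009 -0.005  0.01 ]
t: 32.3
tool_pos: [0.6524, -0.2882, 0.0199]
tool_rot: [-2.419, -1.989, 0.002]
contact_force: [-0.8, -0.4, 0.6]
opening: 0.0456
t 32.3 p [ 0.6524 -0.2882  0.0199] x [0.193 0.981 0.005] y [ 0.981 -0.193 -0.008] F [-0.8 -0.4  0.6] op 0.0456
go2 [-0.19  0.12  0.23] [-0.008 -0.005  0.   ]
```

```bash
python3 -m jog '[[-0.2,0.1,0.1,-0.008,-0.005,0,120],[-0.2,0.1,0.1,-0.008,-0.005,0,255],[-0.2,0.1,0.1,-0.008,-0.005,0,255],[-0.2,0.1,0.1,-0.008,-0.005,0,255],[-0.2,0.1,0.1,-0.008,-0.005,0,255],[-0.2,0.1,0.1,-0.008,-0.005,0,255]]' 120
python3 - <<'E'
from h import *
st()
E
python3 -m jog '[[0,0,-4,0,0,0,255],[0,0,-8,0,0,0,255],[0,0,-12,0,0,0,255],[0,0,-16,0,0,0,255],[0,0,-20,0,0,0,255],[0,0,-22,0,0,0,255],[0,0,-22,0,0,0,255]]'
sed -i 's/onz(c,\*ce\[k\],.013)/onz(c,*ce[k],.24)/' ham.py; python3 ham.py
```

```text
t: 32.8
tool_pos: [0.6549, -0.2915, 0.0229]
tool_rot: [2.423, 1.992, 0.003]
contact_force: [-2.0, 1.1, 7.3]
opening: 0.014
t 32.8 p [ 0.6549 -0.2915  0.0229] x [ 0.193  0.981 -0.001] y [ 0.981 -0.193  0.004] F [-2.   1.1  7.3] op 0.014
t: 33.38
tool_pos: [0.6567, -0.2927, 0.2526]
tool_rot: [2.413, 1.983, 0.011]
contact_force: [-0.6, -0.8, -1.2]
opening: 0.014
t 33.38 p [ 0.6567 -0.2927  0.2526] x [ 0.194  0.981 -0.006] y [ 0.981 -0.194  0.018] F [-0.6 -0.8 -1.2] op 0.014
t 33.43 p [ 0.6554 -0.292   0.2477] x [ 0.194  0.981 -0.004] y [ 0.981 -0.194  0.012] F [-0.4 -0.2 -2.6] op 0.0139
wood [ 262  193   36  158 4900] [280. 272.] [157.  35.] 90.0 [ 0.6348 -0.419   0.024 ]
196 264 295 [ 0.655 -0.315  0.024]; 208 262 297 [ 0.652 -0.331  0.024]; 220 262 297 [ 0.649 -0.347  0.024]; 232 262 296 [ 0.645 -0.363  0.024]; 244 263 296 [ 0.643 -0.379  0.024]; 256 266 293 [ 0.639 -0.396  0.024]; 268 266 293 [ 0.636 -0.414  0.024]; 280 266 293 [ 0.632 -0.432  0.024]; 292 266 293 [ 0.629 -0.45   0.024]; 304 265 294 [ 0.625 -0.469  0.024]; 316 264 295 [ 0.621 -0.488  0.024]; 328 264 295 [ 0.617 -0.508  0.024]; 340 264 295 [ 0.613 -0.529  0.024]; 
white [187 158  26  35 768] [199.3 175.3] [ 0.6255 -0.2418  0.24  ]
white [347 158  25  35 770] [359.  174.9] [ 0.7032 -0.2572  0.24  ]
```

```bash
python3 - <<'E'
from h import *
go2(W(-.136,-.135,.25),a-np.pi/2)
E
python3 -m jog '[[4,-20,0,0,0,1.32,255],[4,-20,0,0,0,1.32,255],[4,-20,0,0,0,1.32,255],[4,-20,0,0,0,1.32,255],[4,-20,0,0,0,1.32,255],[4,-20,0,0,0,1.32,255],[4,-20,0,0,0,1.32,255],[4,-20,0,0,0,1.32,255]]'
python3 - <<'E'
from h import *
st();go2(W(-.136,-.135,.25),a-np.pi/2)
E
```

```text
go2 [  3.36 -21.12  -0.49] [ 0.013 -0.005  1.321]
t: 34.1
tool_pos: [0.4648, -0.2128, 0.2413]
tool_rot: [3.086, 0.577, 0.008]
contact_force: [1.5, 0.1, -2.2]
opening: 0.014
t 34.1 p [ 0.4648 -0.2128  0.2413] x [0.932 0.361 0.004] y [ 0.361 -0.932  0.003] F [ 1.5  0.1 -2.2] op 0.014
go2 [-1.13  0.13 -0.88] [ 0.003 -0.005  0.315]
```

```bash
python3 -m jog '[[-1.1,0.1,0,0.003,-0.005,0.315,255],[-1.1,0.1,0,0.003,-0.005,0.315,255],[-1.1,0.1,0,0.003,-0.005,0.315,255],[-1.1,0.1,4,0.003,-0.005,0.315,255],[-1.1,0.1,6,0.003,-0.005,0.315,255],[-1.1,0.1,6,0.003,-0.005,0.315,255],[-1.1,0.1,6,0.003,-0.005,0.315,255]]'
cat > chk.py <<'E'
from h import *
st();im,c=snap('wrist','w22.png'); go2(W(-.136,-.125,.143),a-np.pi/2)
i=im.astype(int); m=((i[...,0]-i[...,2]>18)&(i.max(2)<110)).astype(np.uint8)
n,l,s,ce=cv2.connectedComponentsWithStats(m)
for k in range(1,n):
    if s[k,4]>80: print('wedge?',s[k],np.round(ce[k]))
print('pred thick end',proj(c,W(-.091,-.046,.137)),proj(c,W(-.091,-.046,.116)))
hh=cv2.cvtColor(im,cv2.COLOR_RGB2HSV); wk=((hh[...,1]<45)&(hh[...,2]>195)).astype(np.uint8)
n,l,s,ce=cv2.connectedComponentsWithStats(wk)
for k in range(1,n):
    if s[k,4]>100: print('white',s[k],np.round(ce[k],1))
E
python3 chk.py
```

```text
t: 34.68
tool_pos: [0.453, -0.2164, 0.1772]
tool_rot: [-3.136, -0.085, 0.01]
contact_force: [0.6, -0.2, -1.6]
opening: 0.0138
t 34.68 p [ 0.453  -0.2164  0.1772] x [ 0.998  0.054 -0.006] y [ 0.054 -0.999 -0.005] F [ 0.6 -0.2 -1.6] op 0.0138
go2 [ 0.03 -0.92  3.68] [-0.002  0.003 -0.   ]
wedge? [ 166    0   28  127 2181] [180.  61.]
wedge? [ 185    0   30  111 2306] [200.  51.]
wedge? [  61  151   81   23 1685] [101. 161.]
wedge? [  0 152  50  20 903] [ 24. 162.]
pred thick end [128.82707983 161.53005997] [144.60391457 157.0168493 ]
white [187 159  26  35 753] [199.3 175.7]
white [347 158  25  35 741] [359.  175.2]
```

```bash
python3 -m jog '[[0,-0.4,1.2,0,0,0,255],[0,-0.4,2.4,0,0,0,255],[0,-0.4,3.4,0,0,0,255],[0,-0.4,3.4,0,0,0,255],[0,-0.4,3.4,0,0,0,255]]'
python3 - <<'E'
from h import *
st();go2(W(-.136,-.0875,.143),a-np.pi/2)
E
```

```text
t: 35.15
tool_pos: [0.4535, -0.2129, 0.1446]
tool_rot: [-3.137, -0.086, 0.007]
contact_force: [0.4, -1.1, -2.4]
opening: 0.0138
t 35.15 p [ 0.4535 -0.2129  0.1446] x [ 0.998  0.055 -0.004] y [ 0.055 -0.999 -0.003] F [ 0.4 -1.1 -2.4] op 0.0138
go2 [ 0.08 -4.22  0.18] [-0.003  0.004 -0.   ]
```

```bash
python3 -m jog '[[0,-1,0.1,0,0,0,255],[0,-2,0.1,0,0,0,255],[0,-3,0.1,0,0,0,255],[0,-3.7,0.1,0,0,0,255],[0,-3.7,0.1,0,0,0,255]]'
python3 -m jog '[[0,-0.3,0,0,0,0,255],[0,-0.6,0,0,0,0,255],[0,-0.9,0,0,0,0,255]]'
python3 - <<'E'
from h import *
st();go2(W(-.136,-.0875,.143),a-np.pi/2)
E
```

```text
t: 35.57
tool_pos: [0.4515, -0.1742, 0.144]
tool_rot: [-3.137, -0.089, 0.006]
contact_force: [-0.2, -0.8, -2.8]
opening: 0.014
t: 35.82
tool_pos: [0.451, -0.1673, 0.1447]
tool_rot: [3.137, 0.088, -0.007]
contact_force: [-2.9, -12.6, -2.3]
opening: 0.0139
t 35.82 p [ 0.451  -0.1673  0.1447] x [ 0.998  0.056 -0.004] y [ 0.056 -0.998  0.003] F [ -2.9 -12.6  -2.3] op 0.0139
go2 [0.09 0.34 0.17] [0.003 0.004 0.001]
```

```bash
python3 -m jog '[[0,1,0,0,0,0,255],[0,1.5,0,0,0,0,255],[0,0.5,0,0,0,0,255],[0,-0.3,0,0,0,0,255],[0,-0.3,0,0,0,0,255]]'
python3 -m jog '[[0,0,0,0,0,0,255],[0,-0.1,0,0,0,0,255]]'
python3 -m jog '[[0,1,0,0,0,0,255],[0,1.5,0,0,0,0,255],[0,0.5,0,0,0,0,255],[0,-0.1,0,0,0,0,255],[0,-0.2,0,0,0,0,255]]'
python3 - <<'E'
from h import *
st()
E
```

```text
t: 36.23
tool_pos: [0.4507, -0.167, 0.1456]
tool_rot: [3.128, 0.087, -0.007]
contact_force: [-2.3, -12.7, -2.9]
opening: 0.0138
t: 36.4
tool_pos: [0.4505, -0.1672, 0.1459]
tool_rot: [3.124, 0.086, -0.007]
contact_force: [-2.1, -9.4, -2.5]
opening: 0.0139
t: 36.82
tool_pos: [0.4502, -0.1669, 0.1463]
tool_rot: [3.117, 0.086, -0.008]
contact_force: [-1.7, -12.7, -2.3]
opening: 0.0137
t 36.82 p [ 0.4502 -0.1669  0.1463] x [ 0.998  0.055 -0.006] y [ 0.055 -0.998  0.023] F [ -1.7 -12.7  -2.3] op 0.0137
```

```bash
python3 -m jog '[[0,2,0,-0.023,0,0,255],[0,4,0,-0.023,0,0,255],[0,6,-2,-0.023,0,0,255],[0,9,-2,-0.023,0,0,255],[0,13,-1,-0.023,0,0,255],[0,14.5,0,-0.023,0,0,255],[0,14.5,0,-0.023,0,0,255]]'
python3 - <<'E'
from h import *
st();im,c=snap('wrist','w23.png'); go2([.43,-.31,.03],a-np.pi/2)
E
```

```text
t: 37.4
tool_pos: [0.4573, -0.313, 0.1477]
tool_rot: [3.096, 0.081, -0.011]
contact_force: [-0.3, -0.2, -4.0]
opening: 0.0142
t 37.4 p [ 0.4573 -0.313   0.1477] x [ 0.999  0.052 -0.008] y [ 0.052 -0.998  0.044] F [-0.3 -0.2 -4. ] op 0.0142
go2 [-2.63 -0.79 11.8 ] [ 0.043  0.008 -0.002]
```

```bash
python3 -m jog '[[0,0,3,0.043,0.008,0,255],[0,0,6,0.043,0.008,0,255],[0,0,9,0.043,0.008,0,255],[0,0,11,0.043,0.008,0,255],[0,0,11.8,0.043,0.008,0,255],[0,0,11.8,0.043,0.008,0,255],[0,0,11.8,0.043,0.008,0,255]]'
python3 - <<'E'
from h import *
st()
E
python3 -m jog '[[0,0,0.2,0,0,0,255],[0,0,0.4,0,0,0,255],[0,0,0.5,0,0,0,255]]'
python3 - <<'E'
from h import *
st()
E
```

```text
t: 38.03
tool_pos: [0.4573, -0.3159, 0.0309]
tool_rot: [-3.14, -0.085, -0.001]
contact_force: [0.9, -0.4, -1.7]
opening: 0.0136
t 38.03 p [ 0.4573 -0.3159  0.0309] x [0.999 0.054 0.001] y [ 0.054 -0.999 -0.   ] F [ 0.9 -0.4 -1.7] op 0.0136
t: 38.28
tool_pos: [0.4584, -0.3165, 0.0275]
tool_rot: [3.139, 0.085, 0.004]
contact_force: [0.2, 0.1, -3.7]
opening: 0.0139
t 38.28 p [ 0.4584 -0.3165  0.0275] x [0.999 0.054 0.003] y [ 0.054 -0.999  0.002] F [ 0.2  0.1 -3.7] op 0.0139
```

```bash
python3 -m jog '[[0,0,0.2,0,0,0,255],[0,0,0.4,0,0,0,255],[0,0,0.5,0,0,0,255],[0,0,0.5,0,0,0,255]]'
python3 - <<'E'
from h import *
st()
E
```

```text
t: 38.62
tool_pos: [0.4586, -0.3167, 0.0229]
tool_rot: [3.138, 0.085, 0.005]
contact_force: [-1.0, 0.6, 0.3]
opening: 0.014
t 38.62 p [ 0.4586 -0.3167  0.0229] x [0.999 0.054 0.003] y [ 0.054 -0.999  0.002] F [-1.   0.6  0.3] op 0.014
```

```bash
python3 -m jog '[[0,0,0,0,0,0,200],[0,0,0,0,0,0,150],[0,0,0,0,0,0,100],[0,0,-1,0,0,0,60],[0,0,-5,0,0,0,60],[0,0,-10,0,0,0,60],[0,0,-14,0,0,0,60],[0,0,-17,0,0,0,60]]'
python3 -m jog '[[0,0,-6,0,0,0,0],[0,0,-8,0,0,0,0],[0,0,-8,0,0,0,0],[0,0,-8,0,0,0,0]]'
python3 - <<'E'
from h import *
st();im,c=snap('wrist','w24.png')
i=im.astype(int); m=((i[...,0]-i[...,2]>18)&(i.max(2)<110)).astype(np.uint8); m[300:]=0
n,l,s,ce=cv2.connectedComponentsWithStats(m)
for k in range(1,n):
    if s[k,4]>60: print('wedge?',s[k],np.round(ce[k]))
print([np.round(proj(c,W(-.091,y,z))) for y,z in((-.045,.126),(0,.137),(.055,.12))])
hh=cv2.cvtColor(im,cv2.COLOR_RGB2HSV)
for nm,mk,z in(('wood',(hh[...,0]>8)&(hh[...,0]<25)&(hh[...,1]>90)&(hh[...,2]>90),.024),('white',(hh[...,1]<45)&(hh[...,2]>195),.013)):
    n,l,s,ce=cv2.connectedComponentsWithStats(mk.astype(np.uint8))
    for k in range(1,n):
        if s[k,4]>120: print(nm,s[k],np.round(ce[k],1),np.round(onz(c,*ce[k],z),3))
t0=cv2.imread('pics/top0.png').astype(int); t,_=snap('top','tend.png'); d=np.abs(t[:,:,::-1].astype(int)-t0).max(2)
for nm,(x,y) in dict(tape=(447,230),big=(468,278),labels=(78,273),crate=(298,192)).items(): print(nm,d[y-14:y+14,x-14:x+14].mean())
E
```

```text
t: 39.28
tool_pos: [0.4584, -0.3166, 0.1968]
tool_rot: [3.137, 0.085, 0.008]
contact_force: [0.6, -0.7, 0.0]
opening: 0.0649
t: 39.62
tool_pos: [0.4593, -0.3175, 0.2823]
tool_rot: [3.13, 0.085, 0.018]
contact_force: [0.3, -0.0, -0.6]
opening: 0.0854
t 39.62 p [ 0.4593 -0.3175  0.2823] x [0.998 0.054 0.011] y [ 0.054 -0.998  0.011] F [ 0.3 -0.  -0.6] op 0.0854
wedge? [  88    0   38  128 2508] [107.  62.]
wedge? [ 110    0   43  128 3002] [131.  60.]
wedge? [ 498    0   62   42 2316] [527.  19.]
wedge? [429 142  18  29 396] [437. 156.]
wedge? [  0 145  21  12 244] [ 10. 151.]
wedge? [ 29 144  56  14 698] [ 56. 150.]
[array([ 78., 148.]), array([ 21., 149.]), array([-21., 148.])]
wood [ 271  150   13  100 1201] [276.7 198.9] [ 0.429 -0.319  0.024]
tape 44.84183673469388
big 8.52423469387755
labels 6.974489795918367
crate 25.455357142857142
```

```bash
python3 -m jog '[[0,-10,-4,0,0,0,0],[0,-20,-6,0,0,0,0],[-4,-24,-6,0,0,0,0],[-4,-24,-6,0,0,0,0],[-4,-24,-6,0,0,0,0],[-4,-24,-6,0,0,0,0],[-4,-24,-6,0,0,0,0],[-4,-24,-6,0,0,0,0]]'
python3 - <<'E'
from h import *
st();im,c=snap('wrist','w25.png')
i=im.astype(int); m=((i[...,0]-i[...,2]>18)&(i.max(2)<110)).astype(np.uint8); m[300:]=0
n,l,s,ce=cv2.connectedComponentsWithStats(m)
for k in range(1,n):
    if s[k,4]>60: print('wedge?',s[k],np.round(ce[k]))
print([np.round(proj(c,W(-.091,y,z))) for y,z in((-.045,.137),(0,.137),(.055,.123))])
t0=cv2.imread('pics/top0.png').astype(int); t,ct=snap('top','tend2.png'); d=np.abs(t[:,:,::-1].astype(int)-t0).max(2)
for nm,(x,y) in dict(tape=(447,230),big=(468,278),labels=(78,273)).items(): print(nm,d[y-14:y+14,x-14:x+14].mean())
hh=cv2.cvtColor(t,cv2.COLOR_RGB2HSV); mk=(hh[...,0]>8)&(hh[...,0]<25)&(hh[...,1]>80)&(hh[...,2]>80)
n,l,s,ce=cv2.connectedComponentsWithStats(mk.astype(np.uint8))
for k in range(1,n):
    if s[k,4]>60: print(s[k],np.round(onz(ct,*ce[k],.03),3))
E
```

```text
t: 40.38
tool_pos: [0.4038, -0.0767, 0.3344]
tool_rot: [3.137, 0.091, 0.006]
contact_force: [-0.6, -0.1, 0.6]
opening: 0.0855
t 40.38 p [ 0.4038 -0.0767  0.3344] x [0.998 0.058 0.004] y [ 0.058 -0.998  0.004] F [-0.6 -0.1  0.6] op 0.0855
wedge? [235 100  49  11 471] [260. 105.]
wedge? [290 100  38  11 402] [308. 105.]
wedge? [423 118  18  92 426] [432. 162.]
[array([329., 103.]), array([287., 103.]), array([236., 104.])]
tape 3.57015306122449
big 4.626275510204081
labels 4.932397959183674
[ 38  58  33  49 944] [0.901 0.663 0.03 ]
[242  62  36  97 277] [0.881 0.037 0.03 ]
[192  71  19 100 297] [0.841 0.219 0.03 ]
[  90   72   38   50 1199] [0.858 0.498 0.03 ]
[ 509   80   51  161 2970] [ 0.749 -0.788  0.03 ]
[ 464   87   45   87 2346] [ 0.786 -0.644  0.03 ]
[ 274  165   49   39 1614] [ 0.611 -0.078  0.03 ]
[374 225   7  48 259] [ 0.42  -0.316  0.03 ]
```

```bash
python3 -c "
from station import finish_job
print(finish_job())"
```

```text
the job is handed in; nothing more can be done
None
```

I packed the two bottles that were on the bench (near-right and far-left bays) and pinned, wedged and locked the lid. I handed the job in at about 40 s; `finish_job` gave no verdict.

**Lid and pin:** In the wrist picture the lid sat square, with its knuckles between the crate's and the staple through its slot. The pin stopped against an 11 N push. Its head then lay within about 2 mm of the barrel.

**Wedge:** I pushed it in with the gripper, then pressed it and tapped it twice with the hammer, reading about 12.7 N each time. It moved no further. Its middle is about 5 mm past the bar.

**Hammer and bystanders:** I laid the hammer on the bench at about (0.46, -0.32), roughly 0.27 m from the crate's centre. The tape, big bottle and labels match the first top picture. An earlier comparison showed a difference at the tape, but it went away once the arm had moved.

**Less certain:** Most positions agree only to 2–4 mm, because the measured arm pose is noisy when read while the arm is still settling. I could not measure how hard the wedge bears on the bar. I infer it from the jam. My last look for the hammer's white ends found nothing, so its resting place rests on where I released it and the handle seen from above. The bottles were not seen again once the lid was on.

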